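# Gather the filed keys and bring them to the counting scale

## Task

Gather the whole batch of filed steel keys in the open tote tray: the ones lying loose on the bench, and the ones put by in the wooden compartment box (slide its loose cover off and see which compartments hold one). When the last key is in, carry the tray level to the counting scale and stand it, with every key still in it, in the middle of the pan. Leave the box with its cover squarely back on, and leave the caliper, file and hammer where they lie.

Things in the scene. Friction and masses are not known exactly. Their poses are not given: they have to be found in the camera images.
- K1_mid (a point): A steel round-ended machine key, 48 mm long (its x axis), 14 mm wide (y), 12 mm high, 60 g, all keys alike; the point is its centre, 6 mm above what it lies on. It lies flat on the bench beyond the tray at any yaw; three to five of the five are there.
- K2_mid (a point): A steel round-ended machine key, 48 mm long (its x axis), 14 mm wide (y), 12 mm high, 60 g, all keys alike; the point is its centre, 6 mm above what it lies on. It lies flat on the bench beyond the tray at any yaw; three to five of the five are there.
- K3_mid (a point): A steel round-ended machine key, 48 mm long (its x axis), 14 mm wide (y), 12 mm high, 60 g, all keys alike; the point is its centre, 6 mm above what it lies on. It lies flat on the bench beyond the tray at any yaw; three to five of the five are there.
- K4_mid (a point): A steel round-ended machine key, 48 mm long (its x axis), 14 mm wide (y), 12 mm high, 60 g, all keys alike; the point is its centre, 6 mm above what it lies on. It lies flat on the bench beyond the tray at any yaw; three to five of the five are there.
- K5_mid (a point): A steel round-ended machine key, 48 mm long (its x axis), 14 mm wide (y), 12 mm high, 60 g, all keys alike; the point is its centre, 6 mm above what it lies on. It lies flat on the bench beyond the tray at any yaw; three to five of the five are there.
- B1_mid (a point): A steel round-ended machine key, 48 mm long (its x axis), 14 mm wide (y), 12 mm high, 60 g, all keys alike; the point is its centre, 6 mm above what it lies on. It lies flat in the -y end compartment of the box under the cover, its length across the box (box x) within 0.25 rad; one or two of the three compartments are filled.
- B2_mid (a point): A steel round-ended machine key, 48 mm long (its x axis), 14 mm wide (y), 12 mm high, 60 g, all keys alike; the point is its centre, 6 mm above what it lies on. It lies flat in the middle compartment of the box under the cover, its length across the box (box x) within 0.25 rad; one or two of the three compartments are filled.
- B3_mid (a point): A steel round-ended machine key, 48 mm long (its x axis), 14 mm wide (y), 12 mm high, 60 g, all keys alike; the point is its centre, 6 mm above what it lies on. It lies flat in the +y end compartment of the box under the cover, its length across the box (box x) within 0.25 rad; one or two of the three compartments are filled.
- box: Open beech box fixed to the bench, 92 mm (its x) by 234 mm (its y), 30 mm high, walls, partitions and floor 6 mm thick. Three compartments in a row along y, each 80 mm (x) by 70 mm (y) and 24 mm deep, centred at y = -76, 0 and +76 mm. Origin: centre of its underside, on the bench. It stands to the left or to the right of the tray, changing place with the scale.
- cover_grip (a point): Loose flat plywood cover, 106 mm (x) by 250 mm (y), 6 mm thick, 160 g, lying on the box rim, centred, its long side along the box's long side. On its top, in the middle, a dark wooden grip batten 14 mm wide (x), 90 mm long (y), 22 mm high. The point is the centre of the batten, 17 mm above the cover's underside (47 mm above the bench when on the box).
- tray_grip (a point): Open two-sided sheet-steel tote tray, loose, 180 mm (x) by 120 mm (y), 35 mm high, walls and floor 3 mm, about 0.35 kg empty; a thin partition across the middle (x = 0) parts it in two. Above the partition, on two posts, a wooden grip bar 14 mm thick (x), 120 mm long (y), 22 mm high. The point is the centre of the bar, 69 mm above the tray's underside; its axes are the tray's.
- pan (a point): Counting scale fixed to the bench; the point is the middle of the top of its flat steel pan, 240 mm square, 70 mm above the bench, rigid. The display panel lies on the robot's side (-x), lower than the pan.
- caliper: Bystander: steel vernier caliper 230 mm long lying flat on the bench, far left. Origin: underside, middle of its beam; x along the beam.
- file: Bystander: flat file with wooden handle, 365 mm long, lying on the bench beyond the keys. Origin: underside, 165 mm from the blade's tip; x towards the blade's tip.
- hammer: Bystander: small brass hammer lying on the bench, far right. Origin: underside; x from handle to head.

How it is judged:
On the way, in this order (a step that is already met when the one before it is completed fails the run):
1. the cover has been slid off the compartments (its centre more than 70 mm from the box's) (horizontal distance between cover_grip and box above 0.07 m), for 0.2 s.
2. every key there is lies in the tray, below its rim, before the tray is taken to the scale (x of K1_mid in the frame of tray_grip between -0.089 and 0.089 m and y of K1_mid in the frame of tray_grip between -0.059 and 0.059 m and z of K1_mid in the frame of tray_grip between -0.069 and -0.034 m and x of K2_mid in the frame of tray_grip between -0.089 and 0.089 m and y of K2_mid in the frame of tray_grip between -0.059 and 0.059 m and z of K2_mid in the frame of tray_grip between -0.069 and -0.034 m and x of K3_mid in the frame of tray_grip between -0.089 and 0.089 m and y of K3_mid in the frame of tray_grip between -0.059 and 0.059 m and z of K3_mid in the frame of tray_grip between -0.069 and -0.034 m and x of K4_mid in the frame of tray_grip between -0.089 and 0.089 m and y of K4_mid in the frame of tray_grip between -0.059 and 0.059 m and z of K4_mid in the frame of tray_grip between -0.069 and -0.034 m and x of K5_mid in the frame of tray_grip between -0.089 and 0.089 m and y of K5_mid in the frame of tray_grip between -0.059 and 0.059 m and z of K5_mid in the frame of tray_grip between -0.069 and -0.034 m and x of B1_mid in the frame of tray_grip between -0.089 and 0.089 m and y of B1_mid in the frame of tray_grip between -0.059 and 0.059 m and z of B1_mid in the frame of tray_grip between -0.069 and -0.034 m and x of B2_mid in the frame of tray_grip between -0.089 and 0.089 m and y of B2_mid in the frame of tray_grip between -0.059 and 0.059 m and z of B2_mid in the frame of tray_grip between -0.069 and -0.034 m and x of B3_mid in the frame of tray_grip between -0.089 and 0.089 m and y of B3_mid in the frame of tray_grip between -0.059 and 0.059 m and z of B3_mid in the frame of tray_grip between -0.069 and -0.034 m and horizontal distance between tray_grip and pan above 0.15 m), for 0.3 s.
3. the tray stands on the pan with every key in it (x of K1_mid in the frame of tray_grip between -0.089 and 0.089 m and y of K1_mid in the frame of tray_grip between -0.059 and 0.059 m and z of K1_mid in the frame of tray_grip between -0.069 and -0.034 m and x of K2_mid in the frame of tray_grip between -0.089 and 0.089 m and y of K2_mid in the frame of tray_grip between -0.059 and 0.059 m and z of K2_mid in the frame of tray_grip between -0.069 and -0.034 m and x of K3_mid in the frame of tray_grip between -0.089 and 0.089 m and y of K3_mid in the frame of tray_grip between -0.059 and 0.059 m and z of K3_mid in the frame of tray_grip between -0.069 and -0.034 m and x of K4_mid in the frame of tray_grip between -0.089 and 0.089 m and y of K4_mid in the frame of tray_grip between -0.059 and 0.059 m and z of K4_mid in the frame of tray_grip between -0.069 and -0.034 m and x of K5_mid in the frame of tray_grip between -0.089 and 0.089 m and y of K5_mid in the frame of tray_grip between -0.059 and 0.059 m and z of K5_mid in the frame of tray_grip between -0.069 and -0.034 m and x of B1_mid in the frame of tray_grip between -0.089 and 0.089 m and y of B1_mid in the frame of tray_grip between -0.059 and 0.059 m and z of B1_mid in the frame of tray_grip between -0.069 and -0.034 m and x of B2_mid in the frame of tray_grip between -0.089 and 0.089 m and y of B2_mid in the frame of tray_grip between -0.059 and 0.059 m and z of B2_mid in the frame of tray_grip between -0.069 and -0.034 m and x of B3_mid in the frame of tray_grip between -0.089 and 0.089 m and y of B3_mid in the frame of tray_grip between -0.059 and 0.059 m and z of B3_mid in the frame of tray_grip between -0.069 and -0.034 m and horizontal distance between tray_grip and pan below 0.035 m and z of tray_grip in the frame of pan between 0.064 and 0.074 m and angle between tray_grip's own z axis and vertical below 0.05 rad), for 0.3 s.
At the end, for the whole second after the job is handed in: Every key lies inside the tray below its rim; the tray stands level (within 0.05 rad) on the scale's pan, its middle within 35 mm of the pan's middle; the cover lies flat on the box rim, centred within 12 mm across and 15 mm along, and square within 0.1 rad (all of step 3 and x of cover_grip in the frame of box between -0.012 and 0.012 m and y of cover_grip in the frame of box between -0.015 and 0.015 m and z of cover_grip in the frame of box between 0.044 and 0.05 m and angle between the y axis of cover_grip and the y axis of box, either way round below 0.1 rad and angle between cover_grip's own z axis and vertical below 0.05 rad); the robot touches nothing.
It fails at once if the tray is tilted more than 0.35 rad (angle between tray_grip's own z axis and vertical above 0.35 rad).
It fails at once if the caliper is shifted by more than 30 mm (distance of caliper from where it was at the start of the episode above 0.03 m).
It fails at once if the file is shifted by more than 30 mm (distance of file from where it was at the start of the episode above 0.03 m).
It fails at once if the hammer is shifted by more than 30 mm (distance of hammer from where it was at the start of the episode above 0.03 m).
Of K1, K2, K3, K4, K5 only 3 to 5 are there at a start; the rules pass over those that are not, and their reading is None.
Of B1, B2, B3 only 1 to 2 are there at a start; the rules pass over those that are not, and their reading is None.
At some moment in a run one of K1, K2, K3, K4, K5 may be knocked a few centimetres aside while the robot is not near it.
It also fails if it takes over 210 s, if anything falls off the work surface, if the arm or the gripper's body presses on something with over 40 N, if the wrist force passes 120 N, or if a joint passes its speed limit or range.

## Robot

A 6-joint arm with a two-finger parallel gripper is mounted at the origin on the work surface. World frame = base frame: x ahead of the robot, y to its left, z up, the work surface at z = 0. Lengths are in m, angles in rad, forces in N, time in s.
With the tool pointing down it reaches from about 0.275 to 0.975 m from the base axis. Payload 8.4 kg.
Tool frame: the origin (TCP) lies on the centre line of the jaws, within the pads' length; the fingertips stand 14 mm ahead of it and the grasp point (between the pads) lies 5 mm behind it; z points along the fingers, y is the line along which they close (so a half turn about z gives the same grasp; the last joint's range is limited). The gripper opens to 92 mm and grips with 3 to 60 N. Pads are 20 mm wide; open, the fingers measure 128 mm over their backs; the gripper's body (75 mm by 189 mm) begins 69 mm behind the grasp point.
Start: joints at [1.213, 0.353, 1.633, -0, 1.155, -0.002], TCP at [0.218, 0.586, 0.229] pointing down, gripper open.
Joint ranges: [-2.63, 2.63], [-0.92, 2.1], [0.06, 2.66], [-1.3, 4.44], [0, 2.69], [-3.02, 3.02]. Speed limits (rad/s): [2.22, 2.22, 2.79, 3.14, 3.14, 3.14].

## Interface

Orientations are given as a unit quaternion [w, x, y, z].
In Python, from cell import manip, grab_frame gives the robot as it stands.
- The arm moves only by the tool jog_arm, never from a script. Its argument "motion" is a list that holds one entry, the list of rows, each a list of 4 numbers: the shift along the tool's x, y, z in m, then the turn about the tool's z in rad. A call has 1 to 5 rows; each row shifts and turns the commanded pose from where the row before left it, along the tool's axes as they then stand; what a row does not reach is not made up. A row lasts 1/8 s, in which the tool goes at most 62.5 mm and 10.7 degrees, less where a joint would pass 70% of its speed; a pose out of reach is approached as far as the arm can. A call is refused whole if a number of a shift passes 0.0625 or a number of a turn 0.188, either way. A call with a gripper value outside its range is refused whole. "jaw" is the opening, from 0 (shut) to 1 (fully open), set as the call begins (left out, the last holds). The fingers move at their own pace and stop on an object; "newtons" is the grip in N (left out, the last holds). Time passes only in rows, so rows that do not move let the fingers close. It gives the time, the measured TCP pose, the force, the opening and the grip force at its end, in the units of the state.
- manip.read_state(): the state, without advancing time (a new reading comes with each control period).
- grab_frame(name): name is "side" or "top" or "wrist"; returns a dict with "image" (384x512x3 uint8, red, green, blue), "mtx" (3x3 intrinsics, pixels), "camera_from_world" (4x4, takes a point from world to camera coordinates). Camera axes: x right, y down, z forward; pixel columns grow to the right and rows downward; lengths in m; the calibration is good to about 2 mm. A picture is of the moment at which its call begins. There is no depth.
- manip.finish_job(): hands the job in; it is judged then, once.
The state is a dict: "clock": time; "qpos": joint angles; "dq": joint speeds; "joint_torque": joint torques, N m; "tool_pos": TCP position; "ee_rot": TCP orientation; "ft_force": force on the tool from outside, world axes, zero at the start; "wrist_torque": the same for the moment, N m; "width": finger opening in m; "finger_force": force on a finger pad.
Only numpy, scipy, OpenCV 4.12 (cv2) and the standard library are available. Lean on these libraries where they do the work, as an engineer would, in place of code of your own. Each camera call takes 0.05 s, during which the arm holds its last target. There are 200 camera calls.

## Working session

There is one attempt and no reset: what is moved stays moved. The work goes in short steps, Python scripts to look and compute and a tool call to move; the robot and the scene stay as the last step left them, time stands still between calls to the robot, and variables do not carry over. Pictures are saved under pics/ and viewed, at most 14 in all, crops included, and the job is handed in when it is done.

Besides the shell and the picture viewer there is one more tool, called after "Request:" as a command line: name --argument value ..., lists and objects as JSON in quotes. jog_arm: Moves the arm, as the interface text tells. Its arguments: {"type":"object","properties":{"motion":{"type":"array"},"jaw":{"type":"number"},"newtons":{"type":"number"}},"required":["motion"]}

```bash
mkdir -p pics; cat > h.py <<'E'
import numpy as np, cv2, sys
from cell import manip, grab_frame
def shot(name,fn):
    f=grab_frame(name); cv2.imwrite('pics/'+fn+'.png',f['image'][:,:,::-1]); np.savez('pics/'+fn,**f); return f
def load(fn): return dict(np.load('pics/'+fn+'.npz'))
def world(f,px,z):
    px=np.atleast_2d(px).astype(float); T=f['camera_from_world'];R=T[:3,:3];c=-R.T@T[:3,3]
    d=(R.T@np.linalg.inv(f['mtx'])@np.c_[px,np.ones(len(px))].T).T
    return c+d*((z-c[2])/d[:,2])[:,None]
def pix(f,p):
    p=np.atleast_2d(p);T=f['camera_from_world'];q=(f['mtx']@(T[:3,:3]@p.T+T[:3,3:]))
    return (q[:2]/q[2]).T
E
python3 -c "
from h import *
np.set_printoptions(precision=3,suppress=True)
for n in ['top','side']:
    f=shot(n,n+'0'); T=f['camera_from_world']; print(n,-T[:3,:3].T@T[:3,3]); print(T[:3,:3])
print(manip.read_state())
a=cv2.imread('pics/top0.png');
cv2.imwrite('pics/top0b.png',cv2.resize(a,(800,600)))
"
```

```text
top [0.458 0.02  1.519]
[[-0.002 -1.     0.015]
 [-0.995  0.001 -0.098]
 [ 0.098 -0.016 -0.995]]
side [ 0.08  -0.521  0.86 ]
[[ 0.707 -0.707  0.004]
 [-0.502 -0.506 -0.702]
 [ 0.499  0.494 -0.713]]
{'clock': 0.1, 'qpos': array([ 1.213,  0.354,  1.634, -0.   ,  1.155, -0.002]), 'dq': array([-0.001,  0.   , -0.002, -0.001, -0.   , -0.001]), 'joint_torque': array([  0.002, -59.491, -33.493,   0.07 ,   0.018,  -0.   ]), 'tool_pos': array([0.218, 0.585, 0.228]), 'ee_rot': array([-0.   ,  0.177,  0.984, -0.001]), 'ft_force': array([ 0.249, -0.184, -0.066]), 'wrist_torque': array([ 0.038, -0.008,  0.027]), 'finger_force': 0.0, 'width': 0.0915751689661391}
```

View pics/top0b.png

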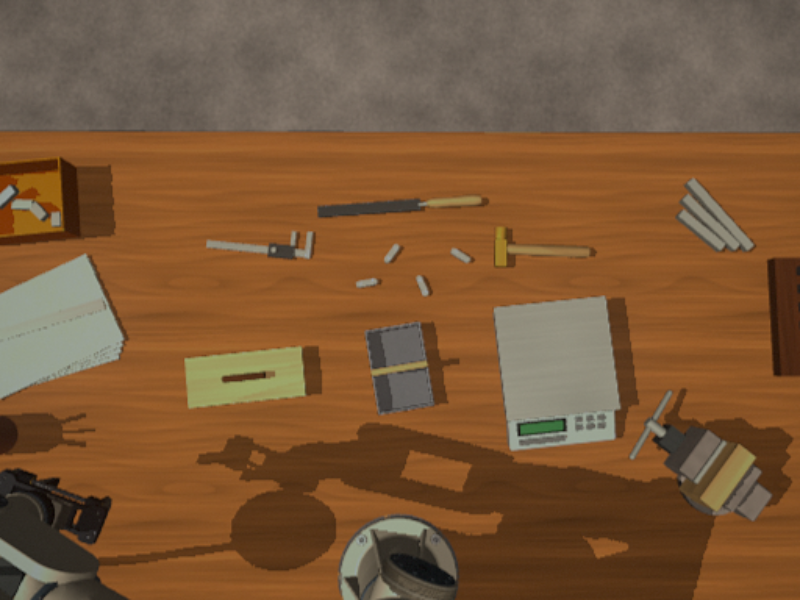

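The top view, scaled ×1.5625, shows four loose keys at about (393,253), (461,255), (368,283) and (423,285). The cover is at (248,377) with its batten. The tray bar is at (400,368) and the pan at about (555,357).

```bash
cat > seg.py <<'E'
from h import *
np.set_printoptions(precision=4,suppress=True)
def blobs(f,mask,roi,z,amin=20,amax=1e9):
    x0,y0,x1,y1=roi; m=np.zeros(mask.shape,np.uint8); m[y0:y1,x0:x1]=mask[y0:y1,x0:x1]
    out=[]
    n,l,s,c=cv2.connectedComponentsWithStats(m)
    for i in range(1,n):
        if amin<=s[i,4]<=amax:
            ys,xs=np.where(l==i); w=world(f,np.c_[xs,ys],z)[:,:2]
            r=cv2.minAreaRect((w*1000).astype(np.float32)); (a,b),(u,v),t=r
            e,V=np.linalg.eigh(np.cov(w.T)); ax=V[:,1]
            out.append((w.mean(0),np.array([a,b])/1000,u,v,np.arctan2(ax[1],ax[0])%np.pi,s[i,4],c[i]))
    return out
E
python3 - <<'E'
from seg import *
f=load('top0'); im=f['image'].astype(int); h=cv2.cvtColor(f['image'],cv2.COLOR_RGB2HSV).astype(int)
R,G,B=im[...,0],im[...,1],im[...,2]
s=1.5625
for nm,pts in dict(key=(393,253),cover=(200,380),batten=(248,378),bar=(400,368),pan=(555,357),wood=(300,300),floor=(410,390)).items():
    print(nm,im[int(pts[1]/s),int(pts[0]/s)],h[int(pts[1]/s),int(pts[0]/s)])
r=lambda *a:[int(x/s) for x in a]
grey=((h[...,1]<90)&(h[...,2]>100)).astype(np.uint8)
print('keys');[print(*b) for b in blobs(f,grey,r(330,235,485,310),.012)]
cov=((h[...,0]>22)&(h[...,0]<45)&(h[...,2]>110)).astype(np.uint8)
print('cover');[print(*b) for b in blobs(f,cov,r(170,330,330,420),.036,300)]
print('bar');[print(*b) for b in blobs(f,cov,r(360,350,440,390),.08)]
pan=((h[...,1]<80)&(h[...,2]>100)).astype(np.uint8)
print('pan');[print(*b) for b in blobs(f,pan,r(485,290,630,408),.07,300)]
bat=((h[...,2]<100)).astype(np.uint8)
print('bat');[print(*b) for b in blobs(f,bat,r(212,365,285,388),.058)]
E
```

```text
key [152 149 131] [ 26  35 152]
cover [157 153  95] [ 28 101 157]
batten [81 47 27] [ 11 170  81]
bar [159 148  88] [ 25 114 159]
pan [146 144 127] [ 27  33 146]
wood [147  89  42] [ 13 182 147]
floor [103 100  97] [ 15  15 103]
keys
[0.694  0.0152] [0.6931 0.0155] 14.548490524291992 45.25226974487305 2.5068780510501036 55 [250.2182 161.7273]
[ 0.6896 -0.1364] [ 0.6893 -0.1365] 45.03200149536133 15.541254043579102 1.0141972353066089 59 [294.0678 162.9831]
[ 0.6219 -0.0526] [ 0.6225 -0.0528] 48.07301330566406 14.727455139160156 0.3619194477070433 58 [269.9483 182.4483]
[0.6285 0.0701] [0.6284 0.0695] 14.784141540527344 46.279747009277344 1.765478528314864 59 [234.2542 180.5763]
cover
[0.424  0.3289] [0.424 0.328] 105.45481872558594 248.70172119140625 1.671233852913014 2247 [156.0396 240.9034]
bar
[0.4423 0.002 ] [0.442  0.0002] 10.597259521484375 112.51296997070312 1.7311515339671093 82 [254.439  235.2317]
pan
[ 0.47   -0.3318] [ 0.4653 -0.3295] 234.57760620117188 241.46694946289062 1.3225676483450766 4982 [355.9982 226.5624]
bat
[0.4243 0.3249] [0.4243 0.326 ] 12.253335952758789 89.12650299072266 1.6762858179055464 102 [155.8922 240.9216]
```

```bash
cat > plan.py <<'E'
# usage: plan.py x,y,z,psi x,y,z,psi ... -> rows (tool axes), '-' keeps a value; optional @n = max mm per row
from h import *
def pose():
    s=manip.read_state(); w,x,y,z=s['ee_rot']
    yt=np.array([2*(x*y-w*z),1-2*(x*x+z*z)]); return np.r_[s['tool_pos'],np.arctan2(yt[1],yt[0])],s
if __name__=='__main__':
    p,s=pose(); print('at',p.round(4),'q6',s['qpos'][5].round(2),'t',round(s['clock'],1)); mx=.045
    for a in sys.argv[1:]:
        if a[0]=='@': mx=float(a[1:])/1000; continue
        t=np.array([p[i] if v=='-' else float(v) for i,v in enumerate(a.split(','))])
        d=(t[3]-p[3]+np.pi/2)%np.pi-np.pi/2
        q6=s['qpos'][5]; 
        n=max(1,int(np.ceil(max(np.linalg.norm(t[:3]-p[:3])/mx,abs(d)/.16)-.02))); R=[]
        for k in range(n):
            e=(t[:3]-p[:3])/(n-k); c,sn=np.cos(p[3]),np.sin(p[3])
            r=np.array([-sn*e[0]+c*e[1],c*e[0]+sn*e[1],-e[2]]).round(3)
            u=round(-(((t[3]-p[3]+np.pi/2)%np.pi-np.pi/2)/(n-k)),2)
            p[:3]+=[-sn*r[0]+c*r[1],c*r[0]+sn*r[1],-r[2]]; p[3]-=u; R.append([float(v)+0. for v in r]+[u+0.])
        print(a); 
        for i in range(0,len(R),5): print('  ',R[i:i+5])
E
python3 plan.py .424,.326,.2,.102 -,-,.053,-
```

```text
at [0.2175 0.5855 0.2279 1.215 ] q6 -0.0 t 0.1
.424,.326,.2,.102
   [[-0.035, -0.021, 0.003, np.float64(0.14)], [-0.038, -0.016, 0.004, np.float64(0.14)], [-0.04, -0.011, 0.003, np.float64(0.14)], [-0.041, -0.005, 0.004, np.float64(0.14)], [-0.042, 0.001, 0.003, np.float64(0.14)]]
   [[-0.041, 0.006, 0.004, np.float64(0.14)], [-0.04, 0.012, 0.003, np.float64(0.14)], [-0.037, 0.018, 0.004, np.float64(0.13)]]
-,-,.053,-
   [[0.0, 0.0, 0.037, np.float64(0.0)], [0.0, 0.0, 0.037, np.float64(0.0)], [0.0, 0.0, 0.036, np.float64(0.0)], [0.0, 0.0, 0.037, np.float64(0.0)]]
```

Request:
jog_arm --motion '[[[-0.035, -0.021, 0.003, 0.14], [-0.038, -0.016, 0.004, 0.14], [-0.04, -0.011, 0.003, 0.14], [-0.041, -0.005, 0.004, 0.14], [-0.042, 0.001, 0.003, 0.14]]]'

```text
clock: 0.72
tool_pos: [0.3473, 0.423, 0.2112]
ee_rot: [-0.0, 0.506, 0.863, -0.0]
ft_force: [0.3, -0.3, 0.6]
width: 0.0922
finger_force: 0.0
```

Request:
jog_arm --motion '[[[-0.041, 0.006, 0.004, 0.14], [-0.04, 0.012, 0.003, 0.14], [-0.037, 0.018, 0.004, 0.13], [0, 0, 0, 0]]]'

```text
clock: 1.23
tool_pos: [0.4251, 0.3249, 0.2001]
ee_rot: [0.0, 0.67, 0.742, -0.001]
ft_force: [0.3, 0.7, -0.3]
width: 0.0916
finger_force: 0.0
```

```bash
sed -i 's/u=round(-(/u=round(float(-(/; s|(n-k)),2)$|(n-k))),2)|' plan.py; python3 plan.py .424,.326,.053,.102; python3 -c "
from h import *
f=shot('wrist','w0');T=f['camera_from_world'];print(-T[:3,:3].T@T[:3,3]);print(T[:3,:3].round(2));print(pix(f,[[.424,.326,.058]]))"
```

```text
at [0.4251 0.3249 0.2001 0.1011] q6 0.55 t 1.2
.424,.326,.053,.102
   [[0.0, 0.0, 0.037, 0.0], [0.0, 0.0, 0.037, 0.0], [0.001, -0.001, 0.037, 0.0], [0.0, 0.0, 0.036, 0.0]]
[0.41778201 0.40073012 0.35561093]
[[ 0.99  0.1  -0.  ]
 [ 0.1  -0.96  0.27]
 [ 0.03 -0.27 -0.96]]
[[256.48131606 181.22758691]]
```

View pics/w0.png

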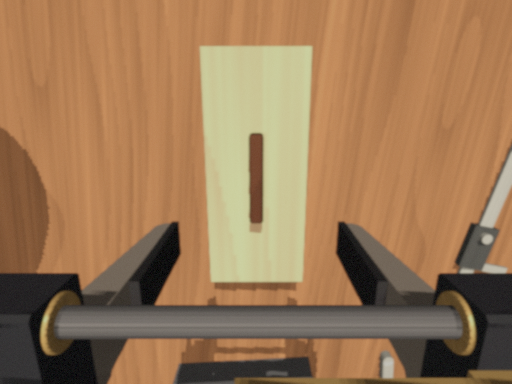

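The wrist view shows the batten at about (256,178), close to the predicted (256,181). I'll grip it now.

Request:
jog_arm --motion '[[[0, 0, 0.037, 0], [0, 0, 0.037, 0], [0.001, -0.001, 0.037, 0], [0, 0, 0.036, 0], [0, 0, 0, 0]]]'

```text
clock: 1.9
tool_pos: [0.4223, 0.3289, 0.0524]
ee_rot: [-0.0, 0.668, 0.744, -0.0]
ft_force: [-0.7, -0.2, 1.0]
width: 0.092
finger_force: 0.0
```

Request:
jog_arm --motion '[[[0, 0, 0, 0], [0, 0, 0, 0], [0, 0, 0, 0], [0, 0, 0, 0], [0, 0, 0, 0]]]' --jaw 0 --newtons 30

```text
clock: 2.52
tool_pos: [0.4231, 0.3278, 0.0537]
ee_rot: [0.0, 0.669, 0.743, 0.0]
ft_force: [0.5, -0.4, -0.6]
width: 0.044
finger_force: 0.0
```

Request:
jog_arm --motion '[[[0, 0, -0.02, 0], [0, 0, -0.03, 0], [0, 0, 0, 0]]]'

```text
clock: 2.9
tool_pos: [0.4243, 0.3287, 0.1054]
ee_rot: [0.0, 0.669, 0.743, 0.002]
ft_force: [0.1, 0.3, -0.6]
width: 0.0139
finger_force: 0.0
```

```bash
python3 plan.py @30 .568,.34,.1,.102 -,-,.026,-
```

```text
at [0.4243 0.3287 0.1054 0.1049] q6 0.55 t 2.9
.568,.34,.1,.102
   [[-0.001, 0.029, 0.001, 0.0], [-0.001, 0.029, 0.001, 0.0], [-0.001, 0.029, 0.001, 0.0], [0.0, 0.029, 0.001, 0.0], [-0.001, 0.028, 0.001, 0.0]]
-,-,.026,-
   [[0.0, 0.0, 0.025, 0.0], [0.0, 0.0, 0.025, 0.0], [0.0, 0.0, 0.024, 0.0]]
```

The fingers close at only about 78 mm/s, so I lifted before the grip formed. I'll reopen to 40 mm, go down and grip again.

Request:
jog_arm --motion '[[[0, 0, 0, 0], [0, 0, 0, 0], [0, 0, 0, 0], [0, 0, 0, 0]]]' --jaw 0.45

```text
clock: 3.4
tool_pos: [0.4229, 0.3276, 0.1031]
ee_rot: [-0.0, 0.669, 0.743, -0.0]
ft_force: [-0.6, 0.3, -1.4]
width: 0.0414
finger_force: 0.0
```

Request:
jog_arm --motion '[[[0, 0, 0, 0], [0, 0, 0.02, 0], [0, 0, 0.02, 0], [0, 0, 0.012, 0], [0, 0, 0, 0]]]'

```text
clock: 4.03
tool_pos: [0.423, 0.3277, 0.0512]
ee_rot: [-0.0, 0.669, 0.743, -0.0]
ft_force: [0.7, -0.0, 0.7]
width: 0.0414
finger_force: 0.0
```

Request:
jog_arm --motion '[[[0, 0, 0, 0], [0, 0, 0, 0], [0, 0, 0, 0], [0, 0, 0, 0], [0, 0, 0, 0]]]' --jaw 0 --newtons 30

```text
clock: 4.65
tool_pos: [0.4232, 0.3279, 0.0518]
ee_rot: [0.0, 0.669, 0.743, 0.0]
ft_force: [-0.1, 0.5, 2.5]
width: 0.0137
finger_force: 30.0
```

Request:
jog_arm --motion '[[[0, 0, 0, 0], [0, 0, 0, 0]]]'

```text
clock: 4.9
tool_pos: [0.4232, 0.3279, 0.0518]
ee_rot: [0.0, 0.669, 0.743, 0.0]
ft_force: [-0.5, -0.4, 3.3]
width: 0.0136
finger_force: 30.0
```

Request:
jog_arm --motion '[[[0, 0, -0.015, 0], [0, 0, -0.02, 0], [0, 0, -0.02, 0], [0, 0, 0, 0]]]'

```text
clock: 5.4
tool_pos: [0.4239, 0.3285, 0.1083]
ee_rot: [0.0, 0.669, 0.743, 0.002]
ft_force: [-0.2, 0.4, -1.9]
width: 0.0138
finger_force: 30.0
```

```bash
python3 plan.py @30 .568,.34,.1,.102 -,-,.026,-
```

```text
at [0.4239 0.3285 0.1083 0.1051] q6 0.55 t 5.4
.568,.34,.1,.102
   [[-0.001, 0.029, 0.002, 0.0], [-0.001, 0.029, 0.002, 0.0], [-0.001, 0.029, 0.001, 0.0], [0.0, 0.029, 0.002, 0.0], [-0.001, 0.028, 0.001, 0.0]]
-,-,.026,-
   [[0.0, 0.0, 0.025, 0.0], [0.0, 0.0, 0.025, 0.0], [0.0, 0.0, 0.024, 0.0]]
```

Request:
jog_arm --motion '[[[-0.001, 0.029, 0.001, 0], [-0.001, 0.029, 0.001, 0], [-0.001, 0.029, 0.001, 0], [0, 0.029, 0.001, 0], [-0.001, 0.028, 0.001, 0]]]'

```text
clock: 6.02
tool_pos: [0.5671, 0.3387, 0.1005]
ee_rot: [-0.0, 0.669, 0.743, -0.001]
ft_force: [0.6, -0.8, -0.8]
width: 0.0136
finger_force: 30.0
```

Request:
jog_arm --motion '[[[0, 0, 0.025, 0], [0, 0, 0.025, 0], [0, 0, 0.02, 0], [0, 0, 0.006, 0], [0, 0, 0, 0]]]'

```text
clock: 6.65
tool_pos: [0.5666, 0.3389, 0.0254]
ee_rot: [-0.0, 0.669, 0.743, -0.0]
ft_force: [0.0, -0.2, -2.2]
width: 0.0136
finger_force: 30.0
```

Request:
jog_arm --motion '[[[0, 0, 0, 0], [0, 0, 0, 0], [0, 0, 0, 0]]]' --jaw 0.4

```text
clock: 7.02
tool_pos: [0.5671, 0.3391, 0.0263]
ee_rot: [0.0, 0.669, 0.743, 0.001]
ft_force: [-0.4, -0.6, 0.1]
width: 0.0366
finger_force: 0.0
```

Request:
jog_arm --motion '[[[0, 0, -0.02, 0], [0, 0, -0.045, 0], [0, 0, -0.045, 0], [0, 0, -0.045, 0], [0, 0, -0.02, 0]]]'

```text
clock: 7.65
tool_pos: [0.5678, 0.3396, 0.2049]
ee_rot: [0.001, 0.669, 0.743, 0.002]
ft_force: [-0.0, 0.7, 0.4]
width: 0.0367
finger_force: 0.0
```

```bash
python3 plan.py .424,.31,.25,.102
```

```text
at [0.5678 0.3396 0.2049 0.105 ] q6 0.43 t 7.7
.424,.31,.25,.102
   [[-0.004, -0.037, -0.011, 0.0], [-0.003, -0.036, -0.011, 0.0], [-0.004, -0.037, -0.012, 0.0], [-0.003, -0.036, -0.011, 0.0]]
```

Request:
jog_arm --motion '[[[-0.004, -0.037, -0.011, 0], [-0.003, -0.036, -0.011, 0], [-0.004, -0.037, -0.012, 0], [-0.003, -0.036, -0.011, 0], [0, 0, 0, 0]]]'

```text
clock: 8.28
tool_pos: [0.4212, 0.3093, 0.2463]
ee_rot: [-0.0, 0.669, 0.744, 0.0]
ft_force: [-0.2, 0.6, 0.5]
width: 0.0368
finger_force: 0.0
```

```bash
python3 -c "
from h import *
f=shot('wrist','w1');g=shot('top','top1')
t=.102;o=np.array([.424,.327,.01])
for k in(-.076,0,.076): print(pix(f,o+[-np.sin(t)*k,np.cos(t)*k,0]))
cv2.imwrite('pics/w1b.png',np.hstack([f['image'][:300,100:420],g['image'][150:350,90:490][:, :]. repeat(1,0)[:200].copy() if 0 else cv2.resize(g['image'][140:290,100:330],(460,300))])[:,:,::-1])"
```

```text
[[260.75045694 208.07961303]]
[[261.22346279 150.40735359]]
[[261.7489171   86.34020194]]
```

View pics/w1b.png

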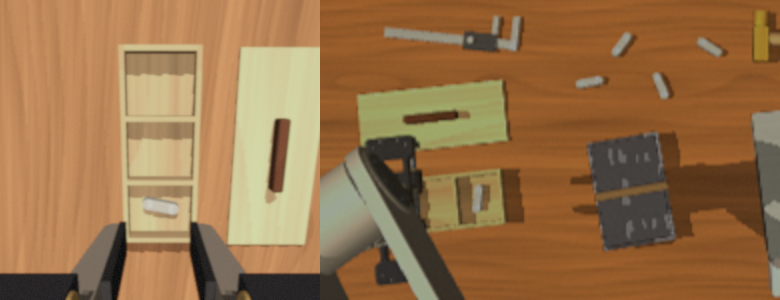

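Both views show one box key, in the −y compartment, at wrist pixel (260,207). The other two compartments are empty. Next I'll measure that key and the box, plus the tray in the top view.

```bash
python3 - <<'E'
from seg import *
f=load('w1'); h=cv2.cvtColor(f['image'],cv2.COLOR_RGB2HSV).astype(int)
for p in [(260,207),(225,160),(110,60),(260,165),(230,200)]: print(p,f['image'][p[1],p[0]],h[p[1],p[0]])
g=((h[...,1]<60)&(h[...,2]>110)).astype(np.uint8)
[print(*b) for b in blobs(f,g,(228,188,294,232),.018,100)]
# box rim
wd=((h[...,0]>16)).astype(np.uint8)
[print('box',*b) for b in blobs(f,wd,(205,30,310,243),.03,1500)]
g=load('top1'); h=cv2.cvtColor(g['image'],cv2.COLOR_RGB2HSV).astype(int)
bx=np.array([[232,212],[275,258]])
gr=((h[...,1]<110)).astype(np.uint8)
[print('tray',*b) for b in blobs(g,gr,(225,200,285,270),.035,200)]
bar=((h[...,1]>130)).astype(np.uint8)
E
```

```text
(260, 207) [199 194 178] [ 23  27 199]
(225, 160) [204 186 140] [ 22  80 204]
(110, 60) [189 135  89] [ 14 135 189]
(260, 165) [211 190 142] [ 21  83 211]
(230, 200) [193 174 128] [ 21  86 193]
[0.4298 0.2574] [0.4301 0.2573] 17.433279037475586 47.76021957397461 3.0309334396241145 452 [259.8119 205.5022]
box [0.4208 0.3344] [0.4205 0.3284] 111.76927185058594 233.96575927734375 1.6694034018262942 14381 [259.4318 143.6244]
tray [0.4899 0.007 ] [0.4902 0.007 ] 85.28126525878906 121.94578552246094 1.7518514066184052 911 [252.7519 220.843 ]
tray [ 0.394  -0.0093] [ 0.394  -0.0095] 83.92676544189453 122.27253723144531 1.7091180882211405 921 [257.683  249.6721]
```

```bash
python3 -c "
from h import *
f=load('w1');t=.102
for c in [(.423,.328)]:
  o=np.array([*c,.03]);
  for k in(-.111,-.041,-.035): print(k,pix(f,o+[-np.sin(t)*k,np.cos(t)*k,0]))
  for k in(-.04,.04): print(k,pix(f,o+[np.cos(t)*k+np.sin(t)*.076,-np.cos(t)*.076+np.sin(t)*k,0]))
im=f['image'].astype(int); print(im[170:245:1,258].sum(1).tolist()); print(im[200,220:300].sum(1).tolist())
"; python3 plan.py .4305,.2547,.16,1.6 -,-,.062,-
```

```text
-0.111 [[259.99266834 238.20368656]]
-0.041 [[260.40038548 185.41325766]]
-0.035 [[260.43721651 180.6444473 ]]
-0.04 [[228.23102779 212.29052897]]
0.04 [[292.14060234 212.59984165]]
[545, 540, 541, 543, 536, 510, 448, 400, 400, 431, 489, 526, 546, 542, 520, 468, 417, 401, 403, 402, 398, 399, 397, 398, 397, 398, 401, 418, 440, 440, 457, 519, 562, 572, 572, 567, 568, 573, 572, 567, 552, 517, 454, 400, 389, 395, 418, 471, 518, 535, 539, 542, 540, 538, 540, 541, 540, 539, 540, 525, 490, 428, 396, 392, 393, 396, 413, 451, 506, 538, 541, 515, 441, 337, 294]
[430, 447, 481, 522, 543, 553, 534, 488, 425, 436, 495, 532, 541, 543, 544, 546, 552, 552, 553, 555, 559, 546, 520, 504, 519, 538, 553, 557, 573, 574, 568, 553, 531, 517, 502, 486, 473, 465, 457, 449, 443, 436, 439, 447, 450, 458, 461, 467, 474, 482, 498, 503, 509, 510, 509, 509, 512, 524, 520, 525, 526, 528, 537, 537, 537, 537, 536, 532, 521, 473, 402, 380, 462, 520, 551, 548, 535, 499, 464, 443]
at [0.4232 0.3098 0.2458 0.1054] q6 0.52 t 8.4
.4305,.2547,.16,1.6
   [[-0.006, 0.0, 0.009, -0.15], [-0.005, -0.001, 0.009, -0.15], [-0.005, -0.001, 0.008, -0.15], [-0.005, -0.002, 0.009, -0.15], [-0.005, -0.003, 0.008, -0.15]]
   [[-0.004, -0.004, 0.009, -0.15], [-0.004, -0.004, 0.008, -0.15], [-0.003, -0.005, 0.009, -0.15], [-0.002, -0.005, 0.008, -0.15], [-0.001, -0.006, 0.009, -0.14]]
-,-,.062,-
   [[0.0, 0.0, 0.033, 0.0], [0.0, 0.0, 0.032, 0.0], [0.0, 0.0, 0.033, 0.0]]
```

Request:
jog_arm --motion '[[[-0.006, 0, 0.009, -0.15], [-0.005, -0.001, 0.009, -0.15], [-0.005, -0.001, 0.008, -0.15], [-0.005, -0.002, 0.009, -0.15], [-0.005, -0.003, 0.008, -0.15]]]' --jaw 0.285

```text
clock: 9.0
tool_pos: [0.4277, 0.2824, 0.2016]
ee_rot: [-0.0, 0.348, 0.937, -0.0]
ft_force: [0.8, 0.1, -0.3]
width: 0.026
finger_force: 0.0
```

Request:
jog_arm --motion '[[[-0.004, -0.004, 0.009, -0.15], [-0.004, -0.004, 0.008, -0.15], [-0.003, -0.005, 0.009, -0.15], [-0.002, -0.005, 0.008, -0.15], [-0.001, -0.006, 0.009, -0.14]]]'

```text
clock: 9.62
tool_pos: [0.4311, 0.254, 0.1587]
ee_rot: [-0.0, -0.014, 1.0, -0.0]
ft_force: [-1.4, -0.3, -0.2]
width: 0.0259
finger_force: 0.0
```

Request:
jog_arm --motion '[[[0, 0, 0.033, 0], [0, 0, 0.032, 0], [0, 0, 0.033, 0], [0, 0, 0, 0]]]'

```text
clock: 10.12
tool_pos: [0.4292, 0.2532, 0.0592]
ee_rot: [-0.002, -0.012, 1.0, -0.001]
ft_force: [-0.1, -1.3, -0.2]
width: 0.0261
finger_force: 0.0
```

```bash
python3 plan.py .4306,.2545,.022,1.6; python3 -c "
from h import *
shot('wrist','w2')"
```

```text
at [0.4292 0.2532 0.0592 1.5945] q6 -1.06 t 10.1
.4306,.2545,.022,1.6
   [[-0.001, 0.001, 0.037, -0.01]]
```

View pics/w2.png

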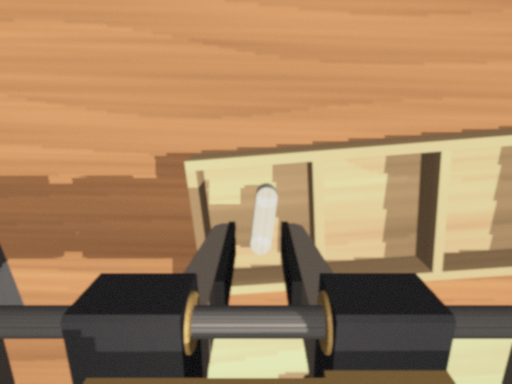

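The wrist view shows the jaws over the compartment with the key between them, at about (264,218). Descending.

Request:
jog_arm --motion '[[[-0.001, 0.001, 0.015, 0], [0, 0, 0.012, 0], [0, 0, 0.01, 0], [0, 0, 0, 0]]]'

```text
clock: 10.68
tool_pos: [0.4306, 0.255, 0.0239]
ee_rot: [-0.001, -0.012, 1.0, -0.0]
ft_force: [-0.3, -0.5, 0.9]
width: 0.0264
finger_force: 0.0
```

Request:
jog_arm --motion '[[[0, 0, 0, 0], [0, 0, 0, 0], [0, 0, 0, 0], [0, 0, 0, 0]]]' --jaw 0 --newtons 30

```text
clock: 11.18
tool_pos: [0.4312, 0.2553, 0.0249]
ee_rot: [0.0, -0.012, 1.0, 0.0]
ft_force: [-0.9, -0.1, 2.7]
width: 0.0133
finger_force: 30.0
```

Request:
jog_arm --motion '[[[0, 0, -0.02, 0], [0, 0, -0.04, 0], [0, 0, -0.045, 0], [0, 0, -0.045, 0], [0, 0, 0, 0]]]'

```text
clock: 11.8
tool_pos: [0.433, 0.2563, 0.1779]
ee_rot: [0.003, -0.012, 1.0, 0.002]
ft_force: [0.8, 0.1, -1.1]
width: 0.013
finger_force: 30.0
```

```bash
python3 plan.py .482,.035,.15,.163 @30 -,-,.030,-
```

```text
at [0.433  0.2563 0.1779 1.595 ] q6 -1.06 t 11.8
.482,.035,.15,.163
   [[-0.005, -0.025, 0.003, 0.16], [-0.009, -0.024, 0.003, 0.16], [-0.012, -0.022, 0.003, 0.16], [-0.016, -0.02, 0.003, 0.16], [-0.019, -0.017, 0.003, 0.16]]
   [[-0.021, -0.014, 0.003, 0.16], [-0.023, -0.01, 0.003, 0.16], [-0.024, -0.006, 0.003, 0.16], [-0.024, -0.003, 0.004, 0.15]]
-,-,.030,-
   [[0.0, 0.0, 0.03, 0.0], [0.0, 0.0, 0.03, 0.0], [0.0, 0.0, 0.03, 0.0], [0.0, 0.0, 0.03, 0.0]]
```

Request:
jog_arm --motion '[[[-0.005, -0.025, 0.003, 0.16], [-0.009, -0.024, 0.003, 0.16], [-0.012, -0.022, 0.003, 0.16], [-0.016, -0.02, 0.003, 0.16], [-0.019, -0.017, 0.003, 0.16]]]'

```text
clock: 12.42
tool_pos: [0.458, 0.1299, 0.1583]
ee_rot: [-0.001, 0.381, 0.925, -0.001]
ft_force: [-0.0, -0.6, -0.7]
width: 0.0132
finger_force: 30.0
```

Request:
jog_arm --motion '[[[-0.021, -0.014, 0.003, 0.16], [-0.023, -0.01, 0.003, 0.16], [-0.024, -0.006, 0.003, 0.16], [-0.024, -0.003, 0.004, 0.15], [0, 0, 0, 0]]]'

```text
clock: 13.05
tool_pos: [0.4789, 0.0329, 0.1452]
ee_rot: [-0.001, 0.647, 0.762, -0.001]
ft_force: [-0.2, 0.0, -0.8]
width: 0.0136
finger_force: 30.0
```

```bash
python3 - <<'E'
from seg import *
f=shot('wrist','w3')
g=shot('top','top2'); h=cv2.cvtColor(g['image'],cv2.COLOR_RGB2HSV).astype(int)
grey=((h[...,1]<90)&(h[...,2]>100)).astype(np.uint8)
[print(b[0],b[2:6]) for b in blobs(g,grey,(200,140,311,200),.012)]
E
python3 plan.py .482,.035,.1,.163  @30 -,-,.032,-
```

```text
[0.694  0.0152] (14.548490524291992, 45.25226974487305, np.float64(2.5068780510501036), np.int32(55))
[ 0.6896 -0.1364] (45.03200149536133, 15.541254043579102, np.float64(1.0141972353066089), np.int32(59))
[ 0.622  -0.0524] (48.044219970703125, 14.958451271057129, np.float64(0.3685145723810339), np.int32(59))
[0.6285 0.0701] (14.784141540527344, 46.279747009277344, np.float64(1.765478528314864), np.int32(59))
at [0.479  0.0341 0.1458 0.1669] q6 -0.1 t 13.2
.482,.035,.1,.163
   [[0.0, 0.002, 0.023, 0.0], [0.0, 0.001, 0.023, 0.0]]
-,-,.032,-
   [[0.0, 0.0, 0.023, 0.0], [0.0, 0.0, 0.022, 0.0], [0.0, 0.0, 0.023, 0.0]]
```

View pics/w3.png

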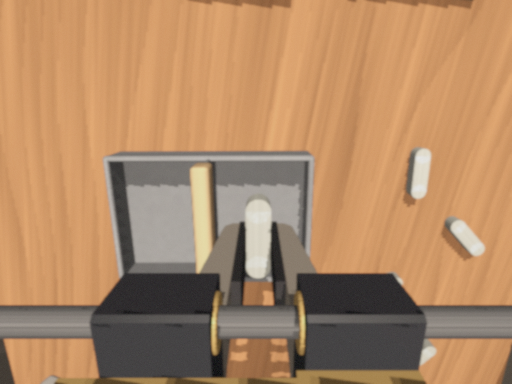

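The wrist view shows key 1 gripped and aligned over the tray's right half. All four loose keys are where they were. Releasing it, then on to key D.

Request:
jog_arm --motion '[[[0, 0.002, 0.023, 0], [0, 0.001, 0.023, 0], [0, 0, 0.025, 0], [0, 0, 0.022, 0], [0, 0, 0.021, 0]]]'

```text
clock: 13.78
tool_pos: [0.4823, 0.0355, 0.0317]
ee_rot: [-0.0, 0.645, 0.764, -0.0]
ft_force: [0.2, 0.2, -1.3]
width: 0.0136
finger_force: 30.0
```

Request:
jog_arm --motion '[[[0, 0, 0, 0], [0, 0, 0, 0], [0, 0, 0, 0]]]' --jaw 0.3

```text
clock: 14.15
tool_pos: [0.4833, 0.0347, 0.0335]
ee_rot: [0.001, 0.646, 0.763, 0.001]
ft_force: [0.5, 0.6, -0.4]
width: 0.0274
finger_force: 0.0
```

Request:
jog_arm --motion '[[[0, 0, -0.025, 0], [0, 0, -0.04, 0], [0, 0, -0.045, 0], [0, 0, 0, 0]]]'

```text
clock: 14.65
tool_pos: [0.4852, 0.0347, 0.1464]
ee_rot: [0.003, 0.646, 0.763, 0.003]
ft_force: [0.0, -0.0, -0.3]
width: 0.0277
finger_force: 0.0
```

```bash
python3 plan.py .6285,.0701,.13,.194 @30 -,-,.017,-; echo; python3 plan.py .491,-.02,.13,.163
```

```text
at [0.4852 0.0347 0.1464 0.1652] q6 -0.1 t 14.7
.6285,.0701,.13,.194
   [[0.003, 0.037, 0.004, -0.01], [0.002, 0.037, 0.004, -0.01], [0.002, 0.037, 0.004, 0.0], [0.003, 0.036, 0.004, -0.01]]
-,-,.017,-
   [[0.0, 0.0, 0.028, 0.0], [0.0, 0.0, 0.028, 0.0], [0.0, 0.0, 0.029, 0.0], [0.0, 0.0, 0.028, 0.0]]

at [0.4852 0.0347 0.1464 0.1652] q6 -0.1 t 14.7
.491,-.02,.13,.163
   [[-0.027, -0.002, 0.008, 0.0], [-0.028, -0.001, 0.008, 0.0]]
```

Request:
jog_arm --motion '[[[0.003, 0.037, 0.004, -0.01], [0.002, 0.037, 0.004, -0.01], [0.002, 0.037, 0.004, 0], [0.003, 0.036, 0.004, -0.01], [0, 0, 0, 0]]]' --jaw 0.55

```text
clock: 15.28
tool_pos: [0.6269, 0.0708, 0.1254]
ee_rot: [0.0, 0.635, 0.773, 0.0]
ft_force: [-0.9, 0.2, -0.6]
width: 0.0507
finger_force: 0.0
```

Request:
jog_arm --motion '[[[0, 0, 0.03, 0], [0, 0, 0.03, 0], [0, 0, 0.03, 0], [0, 0, 0.018, 0], [0, 0, 0, 0]]]'

```text
clock: 15.9
tool_pos: [0.624, 0.07, 0.0174]
ee_rot: [-0.001, 0.635, 0.773, -0.001]
ft_force: [0.1, 0.5, 0.6]
width: 0.0506
finger_force: 0.0
```

```bash
python3 plan.py .6285,.0701,.0165,.194; python3 -c "
from seg import *
f=shot('wrist','w4')"
```

```text
at [0.624  0.07   0.0174 0.195 ] q6 -0.09 t 15.9
.6285,.0701,.0165,.194
   [[-0.001, 0.004, 0.001, 0.0]]
```

View pics/w4.png

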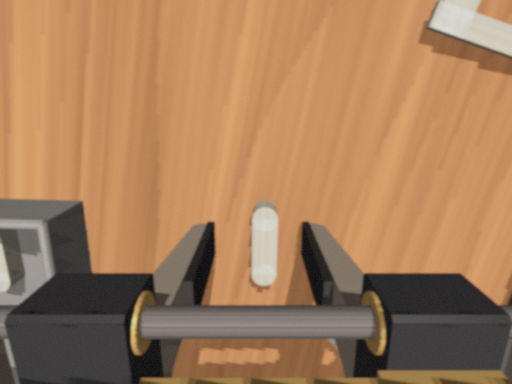

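The wrist view shows the key between the jaws at about (264,245). Closing, then carrying it to slot P2.

Request:
jog_arm --motion '[[[0, 0.003, 0, 0], [0, 0, 0, 0], [0, 0, 0, 0], [0, 0, 0, 0], [0, 0, 0, 0]]]' --jaw 0

```text
clock: 16.58
tool_pos: [0.6286, 0.0708, 0.0189]
ee_rot: [0.0, 0.635, 0.773, 0.0]
ft_force: [-0.3, 0.2, 3.8]
width: 0.0137
finger_force: 30.0
```

Request:
jog_arm --motion '[[[0, 0, 0, 0], [0, 0, -0.025, 0], [0, 0, -0.045, 0], [0, 0, -0.045, 0], [0, 0, 0, 0]]]'

```text
clock: 17.2
tool_pos: [0.6308, 0.0711, 0.1371]
ee_rot: [0.002, 0.635, 0.773, 0.002]
ft_force: [-0.3, 0.1, -1.5]
width: 0.0136
finger_force: 30.0
```

```bash
python3 plan.py .491,-.02,.13,.163 -,-,.032,-; python3 -c "
from seg import *
g=shot('top','top3'); h=cv2.cvtColor(g['image'],cv2.COLOR_RGB2HSV).astype(int)
grey=((h[...,1]<90)&(h[...,2]>100)).astype(np.uint8)
[print(b[0],b[2:6]) for b in blobs(g,grey,(200,140,311,200),.012)]"
```

```text
at [0.6308 0.0711 0.1371 0.195 ] q6 -0.09 t 17.2
.491,-.02,.13,.163
   [[-0.016, -0.039, 0.002, 0.01], [-0.016, -0.038, 0.002, 0.01], [-0.016, -0.039, 0.002, 0.01], [-0.017, -0.038, 0.001, 0.0]]
-,-,.032,-
   [[0.0, 0.0, 0.033, 0.0], [0.0, 0.0, 0.033, 0.0], [0.0, 0.0, 0.032, 0.0]]
[0.6577 0.1776] (201.50767517089844, 23.975751876831055, np.float64(0.03293808215120286), np.int32(404))
[0.6984 0.0722] (215.9801788330078, 157.42337036132812, np.float64(0.8346638220225349), np.int32(1659))
[0.6284 0.1013] (42.53561782836914, 21.482561111450195, np.float64(1.3234365176636516), np.int32(47))
[ 0.6091 -0.0575] (19.590112686157227, 14.171358108520508, np.float64(0.3951175885883327), np.int32(25))
```

Request:
jog_arm --motion '[[[-0.016, -0.039, 0.002, 0.01], [-0.016, -0.038, 0.002, 0.01], [-0.016, -0.039, 0.001, 0.01], [-0.017, -0.038, 0, 0], [0, 0, 0, 0]]]'

```text
clock: 17.88
tool_pos: [0.4849, -0.0216, 0.1268]
ee_rot: [-0.002, 0.647, 0.762, -0.002]
ft_force: [0.5, 0.1, -0.8]
width: 0.0138
finger_force: 30.0
```

```bash
python3 plan.py .491,-.02,.08,.163 -,-,.032,-; python3 -c "
from seg import *
f=shot('wrist','w5')
g=shot('top','top4'); h=cv2.cvtColor(g['image'],cv2.COLOR_RGB2HSV).astype(int)
grey=((h[...,1]<90)&(h[...,2]>100)).astype(np.uint8)
[print(b[0],b[2:6]) for b in blobs(g,grey,(200,140,311,200),.012)]
cv2.imwrite('pics/c5.png',np.hstack([f['image'][100:],g['image'][100:,100:400]])[:,:800,::-1])"
```

```text
at [ 0.4849 -0.0216  0.1268  0.1634] q6 -0.21 t 17.9
.491,-.02,.08,.163
   [[0.0, 0.003, 0.023, 0.0], [0.001, 0.003, 0.024, 0.0]]
-,-,.032,-
   [[0.0, 0.0, 0.024, 0.0], [0.0, 0.0, 0.024, 0.0]]
[0.694  0.0152] (14.548490524291992, 45.25226974487305, np.float64(2.5068780510501036), np.int32(55))
[ 0.6896 -0.1364] (45.03200149536133, 15.541254043579102, np.float64(1.0141972353066089), np.int32(59))
[ 0.6219 -0.0526] (48.07301330566406, 14.727455139160156, np.float64(0.3619194477070433), np.int32(58))
```

View pics/c5.png

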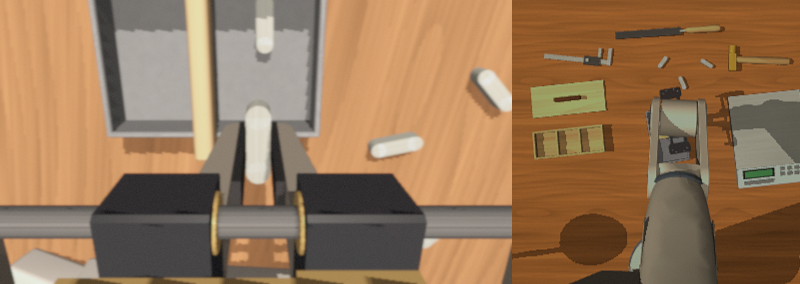

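```bash
python3 -c "
from h import *
f=load('w5');t=.163;o=np.array([.442,0,.035])
ex=np.array([np.cos(t),np.sin(t),0]);ey=np.array([-np.sin(t),np.cos(t),0])
print('corner+-',pix(f,o+.09*ex-.06*ey),pix(f,o-.09*ex-.06*ey),'P1',pix(f,o+[0,0,-.02]+.045*ex+.028*ey))"
```

```text
corner+- [[318.19652269 233.63180326]] [[106.4233629  232.92484592]] P1 [[265.55761629 126.17828061]]
```

The predicted tray corners, (318,234) and (106,233), match the image, so the tray hasn't moved. Lowering and releasing.

Request:
jog_arm --motion '[[[0, 0.003, 0.023, 0], [0.001, 0.003, 0.024, 0], [0, 0, 0.024, 0], [0, 0, 0.024, 0], [0, 0, 0, 0]]]'

```text
clock: 18.6
tool_pos: [0.4937, -0.0181, 0.0317]
ee_rot: [-0.001, 0.646, 0.763, -0.001]
ft_force: [-0.3, -0.1, -0.4]
width: 0.0134
finger_force: 30.0
```

Request:
jog_arm --motion '[[[0, 0, 0, 0], [0, 0, 0, 0], [0, 0, 0, 0]]]' --jaw 0.3

```text
clock: 18.98
tool_pos: [0.495, -0.0187, 0.0344]
ee_rot: [0.001, 0.646, 0.763, 0.0]
ft_force: [0.4, -0.2, 0.2]
width: 0.0275
finger_force: 0.0
```

Request:
jog_arm --motion '[[[0, 0, -0.025, 0], [0, 0, -0.04, 0], [0, 0, -0.035, 0], [0, 0, 0, 0]]]'

```text
clock: 19.48
tool_pos: [0.4964, -0.0188, 0.1365]
ee_rot: [0.002, 0.646, 0.763, 0.002]
ft_force: [0.6, 0.3, -0.7]
width: 0.0277
finger_force: 0.0
```

```bash
python3 plan.py .622,-.0525,.12,-1.206 -,-,.0165,-
```

```text
at [ 0.4964 -0.0188  0.1365  0.1649] q6 -0.21 t 19.5
.622,-.0525,.12,-1.206
   [[-0.006, 0.013, 0.002, 0.15], [-0.004, 0.014, 0.002, 0.15], [-0.002, 0.014, 0.002, 0.15], [0.0, 0.014, 0.002, 0.15], [0.003, 0.014, 0.002, 0.15]]
   [[0.005, 0.014, 0.002, 0.16], [0.007, 0.013, 0.002, 0.15], [0.008, 0.012, 0.001, 0.16], [0.011, 0.01, 0.002, 0.15]]
-,-,.0165,-
   [[0.0, 0.0, 0.034, 0.0], [0.0, 0.0, 0.035, 0.0], [0.0, 0.0, 0.034, 0.0]]
```

Request:
jog_arm --motion '[[[-0.006, 0.013, 0.002, 0.15], [-0.004, 0.014, 0.002, 0.15], [-0.002, 0.014, 0.002, 0.15], [0, 0.014, 0.002, 0.15], [0.003, 0.014, 0.002, 0.15]]]' --jaw 0.55

```text
clock: 20.1
tool_pos: [0.563, -0.0374, 0.1226]
ee_rot: [-0.0, 0.882, 0.471, -0.001]
ft_force: [0.1, 0.4, -0.7]
width: 0.0505
finger_force: 0.0
```

Request:
jog_arm --motion '[[[0.005, 0.014, 0.002, 0.16], [0.007, 0.013, 0.002, 0.15], [0.008, 0.012, 0.001, 0.16], [0.011, 0.01, 0, 0.15], [0, 0, 0, 0]]]'

```text
clock: 20.72
tool_pos: [0.6203, -0.0523, 0.1176]
ee_rot: [-0.0, 0.983, 0.182, -0.0]
ft_force: [-0.4, 0.4, 0.2]
width: 0.0506
finger_force: 0.0
```

```bash
cat > kw.py <<'E'
from seg import *
f=shot('wrist',sys.argv[1]); h=cv2.cvtColor(f['image'],cv2.COLOR_RGB2HSV).astype(int)
g=((h[...,1]<75)&(h[...,2]>130)).astype(np.uint8)
[print('key',b[0],*b[2:6],b[6]) for b in blobs(f,g,(60,20,460,270),.009,250,6000) if max(b[2:4])<65]
E
python3 kw.py w6; python3 plan.py .622,-.0525,.0165,-1.206
```

```text
key [0.6934 0.0125] 15.492574691772461 48.73027038574219 2.5020455108461013 1180 [213.8653  82.1458]
key [ 0.6893 -0.139 ] 51.33496856689453 16.482152938842773 1.0355685791885496 1081 [381.9103 155.0296]
key [ 0.6214 -0.0549] 50.03288269042969 15.105399131774902 0.38561647865277227 890 [260.1393 192.5539]
at [ 0.6196 -0.0522  0.1177 -1.202 ] q6 1.12 t 20.8
.622,-.0525,.0165,-1.206
   [[0.001, 0.0, 0.034, 0.0], [0.001, 0.001, 0.034, 0.0], [0.0, 0.0, 0.033, 0.0]]
```

Request:
jog_arm --motion '[[[0.001, 0.002, 0.034, 0], [0.001, 0.001, 0.034, 0], [0, 0, 0.024, 0], [0, 0, 0.009, 0], [0, 0, 0, 0]]]'

```text
clock: 21.4
tool_pos: [0.6225, -0.0541, 0.0173]
ee_rot: [-0.0, 0.983, 0.183, -0.001]
ft_force: [-0.0, -0.1, 0.0]
width: 0.0505
finger_force: 0.0
```

Request:
jog_arm --motion '[[[0, 0, 0, 0], [0, 0, 0, 0], [0, 0, 0, 0], [0, 0, 0, 0], [0, 0, 0, 0]]]' --jaw 0

```text
clock: 22.02
tool_pos: [0.6233, -0.0542, 0.0179]
ee_rot: [0.0, 0.983, 0.182, 0.0]
ft_force: [0.2, 0.5, 4.3]
width: 0.0133
finger_force: 30.0
```

Request:
jog_arm --motion '[[[0, 0, 0, 0], [0, 0, -0.025, 0], [0, 0, -0.045, 0], [0, 0, -0.04, 0], [0, 0, 0, 0]]]'

```text
clock: 22.65
tool_pos: [0.6252, -0.0544, 0.1306]
ee_rot: [0.001, 0.983, 0.182, 0.003]
ft_force: [-1.0, -0.4, -1.1]
width: 0.0132
finger_force: 30.0
```

```bash
python3 plan.py .393,.02,.13,.163
```

```text
at [ 0.6252 -0.0544  0.1306 -1.205 ] q6 1.12 t 22.6
.393,.02,.13,.163
   [[-0.021, -0.017, 0.0, -0.15], [-0.018, -0.02, 0.0, -0.15], [-0.015, -0.022, 0.0, -0.15], [-0.012, -0.025, 0.0, -0.15], [-0.008, -0.026, 0.0, -0.15]]
   [[-0.004, -0.027, 0.0, -0.15], [0.0, -0.027, 0.0, -0.16], [0.004, -0.027, 0.0, -0.15], [0.009, -0.025, 0.001, -0.16]]
```

Request:
jog_arm --motion '[[[-0.021, -0.017, 0, -0.15], [-0.018, -0.02, 0, -0.15], [-0.015, -0.022, 0, -0.15], [-0.012, -0.025, 0, -0.15], [-0.008, -0.026, 0, -0.15]]]'

```text
clock: 23.28
tool_pos: [0.4923, -0.0124, 0.1262]
ee_rot: [-0.001, 0.847, 0.531, -0.001]
ft_force: [0.3, 0.9, -0.5]
width: 0.0135
finger_force: 30.0
```

Request:
jog_arm --motion '[[[-0.004, -0.027, 0, -0.15], [0, -0.027, 0, -0.16], [0.004, -0.027, 0, -0.15], [0.009, -0.025, 0, -0.16], [0, 0, 0, 0]]]'

```text
clock: 23.9
tool_pos: [0.3888, 0.0206, 0.1265]
ee_rot: [-0.001, 0.646, 0.763, -0.001]
ft_force: [1.0, -0.4, -0.3]
width: 0.0134
finger_force: 30.0
```

```bash
python3 plan.py .393,.02,.032,.163
```

```text
at [0.3888 0.0206 0.1265 0.1657] q6 -0.12 t 23.9
.393,.02,.032,.163
   [[0.0, 0.001, 0.032, 0.0], [-0.001, 0.002, 0.031, 0.0], [0.0, 0.001, 0.032, 0.0]]
```

Request:
jog_arm --motion '[[[0, 0.001, 0.032, 0], [-0.001, 0.002, 0.031, 0], [0, 0.001, 0.03, 0], [0, 0, 0, 0]]]'

```text
clock: 24.4
tool_pos: [0.3944, 0.0198, 0.0327]
ee_rot: [-0.002, 0.647, 0.762, -0.001]
ft_force: [0.4, -0.1, -0.4]
width: 0.0136
finger_force: 30.0
```

Request:
jog_arm --motion '[[[0, 0, 0, 0], [0, 0, 0, 0], [0, 0, 0, 0]]]' --jaw 0.3

```text
clock: 24.78
tool_pos: [0.3961, 0.0201, 0.0354]
ee_rot: [0.001, 0.647, 0.763, 0.001]
ft_force: [0.1, 0.2, 0.0]
width: 0.0275
finger_force: 0.0
```

Request:
jog_arm --motion '[[[0, 0, -0.025, 0], [0, 0, -0.04, 0], [0, 0, -0.035, 0], [0, 0, 0, 0]]]'

```text
clock: 25.28
tool_pos: [0.3973, 0.0202, 0.1373]
ee_rot: [0.002, 0.646, 0.763, 0.002]
ft_force: [0.2, 0.0, 0.2]
width: 0.0278
finger_force: 0.0
```

```bash
python3 plan.py .6937,.0135,.12,.935; python3 -c "
from seg import *
g=shot('top','top5'); h=cv2.cvtColor(g['image'],cv2.COLOR_RGB2HSV).astype(int)
grey=((h[...,1]<90)&(h[...,2]>100)).astype(np.uint8)
[print(b[0],b[2:6]) for b in blobs(g,grey,(200,140,311,200),.012)]"
```

```text
at [0.3973 0.0202 0.1373 0.1649] q6 -0.12 t 25.3
.6937,.0135,.12,.935
   [[-0.008, 0.042, 0.002, -0.11], [-0.012, 0.04, 0.003, -0.11], [-0.017, 0.039, 0.002, -0.11], [-0.021, 0.037, 0.003, -0.11], [-0.025, 0.034, 0.002, -0.11]]
   [[-0.028, 0.031, 0.003, -0.11], [-0.032, 0.028, 0.002, -0.11]]
[0.694  0.0152] (14.548490524291992, 45.25226974487305, np.float64(2.5068780510501036), np.int32(55))
[ 0.6896 -0.1364] (45.03200149536133, 15.541254043579102, np.float64(1.0141972353066089), np.int32(59))
```

Request:
jog_arm --motion '[[[-0.008, 0.042, 0.002, -0.11], [-0.012, 0.04, 0.003, -0.11], [-0.017, 0.039, 0.002, -0.11], [-0.021, 0.037, 0.003, -0.11], [-0.025, 0.034, 0.002, -0.11]]]' --jaw 0.55

```text
clock: 25.95
tool_pos: [0.6075, 0.0151, 0.1207]
ee_rot: [-0.001, 0.413, 0.911, -0.001]
ft_force: [-0.1, 1.0, -0.8]
width: 0.0505
finger_force: 0.0
```

Request:
jog_arm --motion '[[[-0.028, 0.031, 0.003, -0.11], [-0.032, 0.028, 0, -0.11], [0, 0, 0, 0], [0, 0, 0, 0]]]'

```text
clock: 26.45
tool_pos: [0.6897, 0.0132, 0.1179]
ee_rot: [-0.002, 0.313, 0.95, -0.001]
ft_force: [-0.8, -0.2, -0.4]
width: 0.0504
finger_force: 0.0
```

```bash
python3 kw.py w7; python3 plan.py .6937,.0135,.0165,.934
```

```text
key [0.6974 0.1966] 16.04736328125 46.108089447021484 2.84854846398559 712 [452.0997  66.3947]
key [0.693  0.0127] 14.761077880859375 49.37774658203125 2.4989257906508695 884 [260.1233 195.2376]
at [0.6896 0.0132 0.1184 0.9339] q6 -0.92 t 26.5
.6937,.0135,.0165,.934
   [[-0.001, 0.001, 0.034, 0.0], [-0.001, 0.001, 0.034, 0.0], [-0.001, 0.001, 0.034, 0.0]]
```

Request:
jog_arm --motion '[[[-0.001, 0.001, 0.034, 0], [-0.001, 0.001, 0.034, 0], [0, 0, 0.024, 0], [0, 0, 0.009, 0], [0, 0, 0, 0]]]'

```text
clock: 27.12
tool_pos: [0.6935, 0.0137, 0.0185]
ee_rot: [-0.0, 0.313, 0.95, -0.0]
ft_force: [-0.5, 0.4, 0.2]
width: 0.051
finger_force: 0.0
```

Request:
jog_arm --motion '[[[0, 0, 0, 0], [0, 0, 0, 0], [0, 0, 0, 0], [0, 0, 0, 0], [0, 0, 0, 0]]]' --jaw 0

```text
clock: 27.75
tool_pos: [0.6943, 0.0136, 0.0189]
ee_rot: [0.0, 0.313, 0.95, 0.0]
ft_force: [-1.2, -0.7, 3.6]
width: 0.0139
finger_force: 30.0
```

Request:
jog_arm --motion '[[[0, 0, 0, 0], [0, 0, -0.025, 0], [0, 0, -0.045, 0], [0, 0, -0.04, 0], [0, 0, 0, 0]]]'

```text
clock: 28.38
tool_pos: [0.6964, 0.0137, 0.1321]
ee_rot: [0.003, 0.313, 0.95, 0.001]
ft_force: [0.3, -0.1, -0.7]
width: 0.0135
finger_force: 30.0
```

```bash
python3 plan.py .402,-.035,.13,.163
```

```text
at [0.6964 0.0137 0.1321 0.935 ] q6 -0.92 t 28.4
.402,-.035,.13,.163
   [[0.03, -0.031, 0.0, 0.11], [0.026, -0.034, 0.0, 0.11], [0.022, -0.036, 0.0, 0.11], [0.018, -0.038, 0.001, 0.11], [0.014, -0.04, 0.0, 0.11]]
   [[0.01, -0.042, 0.001, 0.11], [0.004, -0.042, 0.0, 0.11]]
```

Request:
jog_arm --motion '[[[0.03, -0.031, 0, 0.11], [0.026, -0.034, 0, 0.11], [0.022, -0.036, 0, 0.11], [0.018, -0.038, 0.001, 0.11], [0.014, -0.04, 0, 0.11]]]'

```text
clock: 29.0
tool_pos: [0.4822, -0.0214, 0.1263]
ee_rot: [-0.001, 0.56, 0.828, -0.001]
ft_force: [-0.8, 0.4, -0.5]
width: 0.0135
finger_force: 30.0
```

Request:
jog_arm --motion '[[[0.01, -0.042, 0, 0.11], [0.004, -0.042, 0, 0.11], [0, 0, 0, 0], [0, 0, 0, 0]]]'

```text
clock: 29.5
tool_pos: [0.401, -0.0354, 0.1274]
ee_rot: [0.0, 0.646, 0.763, 0.0]
ft_force: [0.9, -0.9, -0.3]
width: 0.0134
finger_force: 30.0
```

```bash
python3 plan.py .402,-.035,.032,.163
```

```text
at [ 0.401  -0.0354  0.1274  0.1658] q6 -0.26 t 29.5
.402,-.035,.032,.163
   [[0.0, 0.0, 0.032, 0.0], [0.0, 0.001, 0.032, 0.0], [0.0, 0.0, 0.031, 0.0]]
```

Request:
jog_arm --motion '[[[0, 0, 0.032, 0], [0, 0.001, 0.032, 0], [0, 0, 0.031, 0], [0, 0, 0, 0]]]'

```text
clock: 30.0
tool_pos: [0.4008, -0.0349, 0.0308]
ee_rot: [-0.002, 0.646, 0.763, -0.001]
ft_force: [-1.5, -0.6, 0.7]
width: 0.0134
finger_force: 30.0
```

Request:
jog_arm --motion '[[[0, 0, 0, 0], [0, 0, 0, 0], [0, 0, 0, 0]]]' --jaw 0.3

```text
clock: 30.38
tool_pos: [0.4021, -0.0353, 0.0334]
ee_rot: [0.001, 0.646, 0.763, 0.001]
ft_force: [0.5, 0.4, 0.6]
width: 0.0277
finger_force: 0.0
```

Request:
jog_arm --motion '[[[0, 0, -0.025, 0], [0, 0, -0.04, 0], [0, 0, -0.035, 0], [0, 0, 0, 0]]]'

```text
clock: 30.88
tool_pos: [0.4033, -0.0354, 0.1353]
ee_rot: [0.003, 0.646, 0.763, 0.002]
ft_force: [0.5, 0.1, 0.1]
width: 0.0272
finger_force: 0.0
```

```bash
python3 plan.py .6893,-.1375,.12,-.546; python3 -c "
from seg import *
g=shot('top','top6'); h=cv2.cvtColor(g['image'],cv2.COLOR_RGB2HSV).astype(int)
grey=((h[...,1]<90)&(h[...,2]>100)).astype(np.uint8)
[print(b[0],b[2:6]) for b in blobs(g,grey,(200,140,311,200),.012)]"
```

```text
at [ 0.4033 -0.0354  0.1353  0.165 ] q6 -0.26 t 30.9
.6893,-.1375,.12,-.546
   [[-0.021, 0.038, 0.002, 0.1], [-0.017, 0.04, 0.002, 0.1], [-0.013, 0.041, 0.002, 0.1], [-0.009, 0.042, 0.002, 0.1], [-0.005, 0.043, 0.002, 0.1]]
   [[0.0, 0.044, 0.003, 0.11], [0.004, 0.043, 0.002, 0.1]]
[ 0.6896 -0.1365] (45.026771545410156, 16.214431762695312, np.float64(1.0208368376902308), np.int32(60))
```

Request:
jog_arm --motion '[[[-0.021, 0.038, 0.002, 0.1], [-0.017, 0.04, 0.002, 0.1], [-0.013, 0.041, 0.002, 0.1], [-0.009, 0.042, 0.002, 0.1], [-0.005, 0.043, 0.002, 0.1]]]' --jaw 0.55

```text
clock: 31.55
tool_pos: [0.6052, -0.1083, 0.1208]
ee_rot: [-0.001, 0.816, 0.578, -0.001]
ft_force: [0.1, 0.5, 1.1]
width: 0.0505
finger_force: 0.0
```

Request:
jog_arm --motion '[[[0, 0.044, 0.003, 0.11], [0.004, 0.043, 0, 0.1], [0, 0, 0, 0], [0, 0, 0, 0]]]'

```text
clock: 32.05
tool_pos: [0.6853, -0.1369, 0.1179]
ee_rot: [-0.001, 0.871, 0.491, -0.001]
ft_force: [0.4, -0.1, 0.4]
width: 0.0506
finger_force: 0.0
```

```bash
python3 kw.py w8; python3 plan.py .6893,-.1375,.0165,-.546
```

```text
key [ 0.8081 -0.073 ] 9.401690483093262 56.98114013671875 1.7549084919412101 600 [350.7333  44.77  ]
key [ 0.6893 -0.1395] 50.15900421142578 14.927671432495117 1.0064975851056297 882 [262.8594 192.1723]
at [ 0.6852 -0.1368  0.1184 -0.5439] q6 0.34 t 32.1
.6893,-.1375,.0165,-.546
   [[0.0, 0.001, 0.034, 0.0], [0.001, 0.001, 0.034, 0.0], [0.0, 0.002, 0.034, 0.0]]
```

Request:
jog_arm --motion '[[[0, 0.001, 0.034, 0], [0.001, 0.001, 0.034, 0], [0, 0.002, 0.024, 0], [0, 0, 0.009, 0], [0, 0, 0, 0]]]'

```text
clock: 32.72
tool_pos: [0.6906, -0.1384, 0.0185]
ee_rot: [-0.0, 0.871, 0.491, -0.0]
ft_force: [0.7, -0.3, 0.3]
width: 0.0506
finger_force: 0.0
```

Request:
jog_arm --motion '[[[0, 0, 0, 0], [0, 0, 0, 0], [0, 0, 0, 0], [0, 0, 0, 0], [0, 0, 0, 0]]]' --jaw 0

```text
clock: 33.35
tool_pos: [0.691, -0.1385, 0.0189]
ee_rot: [0.0, 0.871, 0.491, 0.0]
ft_force: [-0.2, 0.4, 2.9]
width: 0.0137
finger_force: 30.0
```

Request:
jog_arm --motion '[[[0, 0, 0, 0], [0, 0, -0.025, 0], [0, 0, -0.045, 0], [0, 0, -0.04, 0], [0, 0, 0, 0]]]'

```text
clock: 33.98
tool_pos: [0.6931, -0.1389, 0.1322]
ee_rot: [0.002, 0.871, 0.491, 0.002]
ft_force: [0.6, -0.2, -1.3]
width: 0.0136
finger_force: 30.0
```

```bash
python3 plan.py .4865,.0073,.13,.163
```

```text
at [ 0.6931 -0.1389  0.1322 -0.545 ] q6 0.35 t 34.0
.4865,.0073,.13,.163
   [[0.003, -0.042, 0.0, -0.12], [0.008, -0.041, 0.0, -0.12], [0.013, -0.04, 0.001, -0.12], [0.018, -0.039, 0.0, -0.12], [0.022, -0.036, 0.001, -0.11]]
   [[0.026, -0.033, 0.0, -0.12]]
```

Request:
jog_arm --motion '[[[0.003, -0.042, 0, -0.12], [0.008, -0.041, 0, -0.12], [0.013, -0.04, 0, -0.12], [0.018, -0.039, 0, -0.12], [0.022, -0.036, 0, -0.11]]]'

```text
clock: 34.6
tool_pos: [0.5166, -0.0157, 0.1274]
ee_rot: [-0.001, 0.69, 0.724, -0.001]
ft_force: [-0.1, 0.1, -0.4]
width: 0.0138
finger_force: 30.0
```

Request:
jog_arm --motion '[[[0.026, -0.033, 0, -0.12], [0, 0, 0, 0], [0, 0, 0, 0]]]'

```text
clock: 34.98
tool_pos: [0.485, 0.008, 0.1283]
ee_rot: [0.0, 0.647, 0.763, 0.0]
ft_force: [0.4, 0.3, -0.3]
width: 0.0134
finger_force: 30.0
```

```bash
python3 plan.py .4865,.0073,.037,.163; python3 -c "
from h import *
shot('wrist','w9')"
```

```text
at [0.485  0.008  0.1283 0.1643] q6 -0.15 t 35.0
.4865,.0073,.037,.163
   [[0.0, 0.0, 0.03, 0.0], [0.0, 0.001, 0.031, 0.0], [-0.001, 0.0, 0.03, 0.0]]
```

View pics/w9.png

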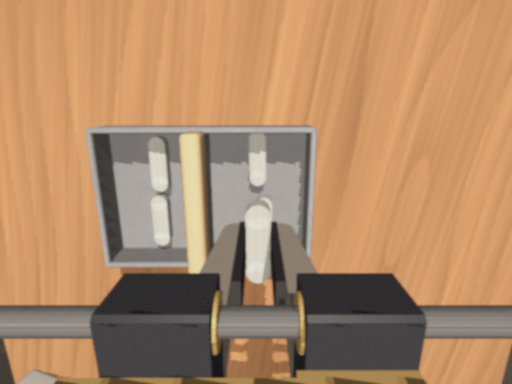

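The wrist view shows two keys in the left half, at (158,165) and (161,220). Two more are in the right half, with the fifth above them. Releasing it.

Request:
jog_arm --motion '[[[0, 0, 0.03, 0], [0, 0.001, 0.031, 0], [-0.001, 0, 0.03, 0], [0, 0, 0, 0], [0, 0, 0, 0]]]'

```text
clock: 35.65
tool_pos: [0.4863, 0.007, 0.038]
ee_rot: [0.0, 0.647, 0.763, 0.0]
ft_force: [-1.2, 1.2, -1.1]
width: 0.0137
finger_force: 30.0
```

Request:
jog_arm --motion '[[[0, 0, 0, 0], [0, 0, 0, 0], [0, 0, 0, 0]]]' --jaw 0.3

```text
clock: 36.02
tool_pos: [0.486, 0.0073, 0.0381]
ee_rot: [0.0, 0.646, 0.763, 0.0]
ft_force: [0.2, 0.2, -0.1]
width: 0.0277
finger_force: 0.0
```

Request:
jog_arm --motion '[[[0, 0, -0.025, 0], [0, 0, -0.04, 0], [0, 0, -0.04, 0], [0, 0, 0, 0], [0, 0, 0, 0]]]'

```text
clock: 36.65
tool_pos: [0.4854, 0.0073, 0.1423]
ee_rot: [-0.0, 0.646, 0.763, -0.0]
ft_force: [-0.4, 0.6, -0.5]
width: 0.0273
finger_force: 0.0
```

```bash
python3 plan.py .442,0,.135,.163 -,-,.064,-
```

```text
at [0.4854 0.0073 0.1423 0.165 ] q6 -0.15 t 36.6
.442,0,.135,.163
   [[0.0, -0.044, 0.007, 0.0]]
-,-,.064,-
   [[0.0, 0.0, 0.036, 0.0], [0.0, 0.0, 0.035, 0.0]]
```

Request:
jog_arm --motion '[[[0, -0.022, 0.003, 0], [0, -0.022, 0.003, 0], [0, 0, 0, 0], [0, 0, 0, 0]]]' --jaw 0.5

```text
clock: 37.15
tool_pos: [0.443, 0.0001, 0.1363]
ee_rot: [-0.0, 0.646, 0.763, 0.0]
ft_force: [0.0, -0.1, 0.4]
width: 0.0458
finger_force: 0.0
```

```bash
python3 plan.py .442,0,.064,.163;  python3 -c "
from h import *
f=shot('wrist','w10')
g=shot('side','s1')
cv2.imwrite('pics/c10.png',np.hstack([f['image'][80:,60:460],g['image'][80:,:400]])[:,:,::-1])"
```

```text
at [4.430e-01 1.000e-04 1.363e-01 1.649e-01] q6 -0.17 t 37.1
.442,0,.064,.163
   [[0.0, 0.0, 0.036, 0.0], [0.0, -0.001, 0.036, 0.0]]
```

View pics/c10.png

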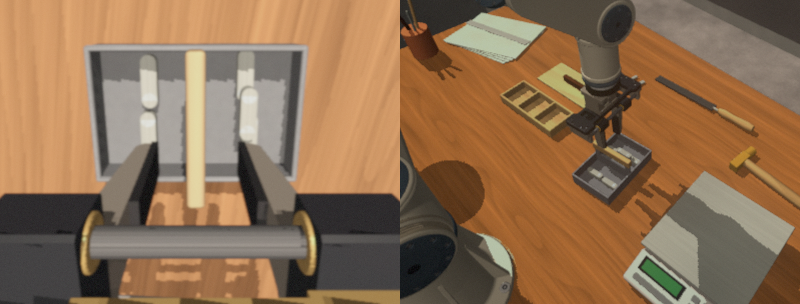

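The wrist view shows the bar centred between the jaws and all the keys in the tray. The side view shows no loose keys left. Gripping the tray and lifting it.

Request:
jog_arm --motion '[[[0, 0, 0.03, 0], [0, -0.001, 0.03, 0], [0, 0, 0.012, 0], [0, 0, 0, 0]]]'

```text
clock: 37.75
tool_pos: [0.4412, -0.0001, 0.0642]
ee_rot: [-0.001, 0.646, 0.763, -0.0]
ft_force: [-0.3, -0.1, -0.8]
width: 0.0461
finger_force: 0.0
```

Request:
jog_arm --motion '[[[0, 0, 0, 0], [0, 0, 0, 0], [0, 0, 0, 0], [0, 0, 0, 0], [0, 0, 0, 0]]]' --jaw 0 --newtons 55

```text
clock: 38.38
tool_pos: [0.4414, -0.0001, 0.065]
ee_rot: [0.0, 0.646, 0.763, 0.0]
ft_force: [-2.4, -0.2, 6.1]
width: 0.0135
finger_force: 55.0
```

Request:
jog_arm --motion '[[[0, 0, 0, 0], [0, 0, 0, 0], [0, 0, -0.01, 0], [0, 0, -0.015, 0], [0, 0, -0.02, 0]]]'

```text
clock: 39.0
tool_pos: [0.4408, -0.0001, 0.1104]
ee_rot: [-0.0, 0.646, 0.763, -0.0]
ft_force: [0.5, -0.9, -5.1]
width: 0.0133
finger_force: 55.0
```

Request:
jog_arm --motion '[[[0, 0, -0.025, 0], [0, 0, -0.025, 0], [0, 0, -0.025, 0], [0, 0, -0.015, 0], [0, 0, 0, 0]]]'

```text
clock: 39.62
tool_pos: [0.4418, -0.0001, 0.2006]
ee_rot: [0.001, 0.646, 0.763, 0.001]
ft_force: [-0.6, 0.4, -6.4]
width: 0.0137
finger_force: 55.0
```

```bash
python3 plan.py @28 .466,-.33,.2,.163 -,-,.137,-
```

```text
at [ 4.418e-01 -1.000e-04  2.006e-01  1.650e-01] q6 -0.17 t 39.6
.466,-.33,.2,.163
   [[-0.027, -0.003, 0.0, 0.0], [-0.027, -0.002, 0.0, 0.0], [-0.028, -0.003, 0.0, 0.0], [-0.027, -0.002, 0.0, 0.0], [-0.028, -0.003, 0.0, 0.0]]
   [[-0.027, -0.002, 0.0, 0.0], [-0.028, -0.003, 0.0, 0.0], [-0.027, -0.002, 0.0, 0.0], [-0.028, -0.003, 0.0, 0.0], [-0.027, -0.002, 0.0, 0.0]]
   [[-0.028, -0.003, 0.0, 0.0], [-0.027, -0.002, 0.001, 0.0]]
-,-,.137,-
   [[0.0, 0.0, 0.021, 0.0], [0.0, 0.0, 0.021, 0.0], [0.0, 0.0, 0.021, 0.0]]
```

The measured weight of 6.4 N matches the tray plus five keys.

Request:
jog_arm --motion '[[[-0.012, -0.001, 0, 0], [-0.022, -0.002, 0, 0], [-0.028, -0.003, 0, 0], [-0.028, -0.002, 0, 0], [-0.028, -0.003, 0, 0]]]'

```text
clock: 40.25
tool_pos: [0.4491, -0.1198, 0.1984]
ee_rot: [-0.001, 0.646, 0.763, -0.001]
ft_force: [-0.7, 0.3, -6.8]
width: 0.0138
finger_force: 55.0
```

Request:
jog_arm --motion '[[[-0.028, -0.002, 0, 0], [-0.028, -0.003, 0, 0], [-0.028, -0.002, 0, 0], [-0.028, -0.003, 0, 0], [-0.028, -0.002, 0, 0]]]'

```text
clock: 40.88
tool_pos: [0.4599, -0.2598, 0.1981]
ee_rot: [-0.001, 0.647, 0.763, -0.0]
ft_force: [1.4, 0.2, -6.1]
width: 0.0133
finger_force: 55.0
```

Request:
jog_arm --motion '[[[-0.028, -0.003, 0, 0], [-0.022, -0.002, 0, 0], [-0.012, -0.001, 0, 0], [0, 0, 0, 0], [0, 0, 0, 0]]]'

```text
clock: 41.5
tool_pos: [0.465, -0.3197, 0.1994]
ee_rot: [-0.0, 0.646, 0.763, 0.0]
ft_force: [0.2, 0.3, -6.7]
width: 0.0133
finger_force: 55.0
```

```bash
python3 plan.py @20 .466,-.33,.138,.163;  python3 -c "
from h import *
f=shot('wrist','w11')
g=shot('side','s2'); t=shot('top','top7')
cv2.imwrite('pics/c11.png',np.hstack([g['image'][80:,100:],t['image'][80:,200:460]])[:,:,::-1])"
```

```text
at [ 0.465  -0.3197  0.1994  0.1653] q6 -0.77 t 41.5
.466,-.33,.138,.163
   [[-0.003, 0.0, 0.015, 0.0], [-0.002, 0.0, 0.015, 0.0], [-0.003, 0.0, 0.016, 0.0], [-0.002, -0.001, 0.015, 0.0]]
```

View pics/c11.png

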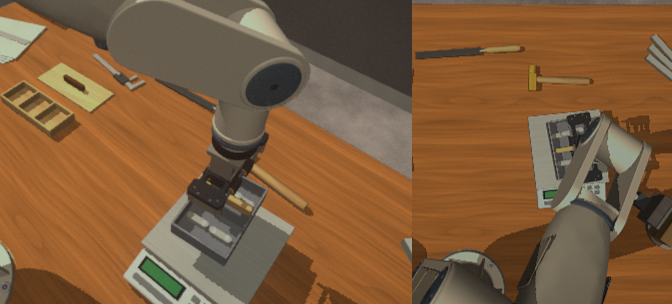

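The side and top views show the tray held level above the pan with its keys inside. Lowering it.

Request:
jog_arm --motion '[[[-0.003, 0, 0.015, 0], [-0.002, 0, 0.015, 0], [-0.003, 0, 0.015, 0], [-0.002, 0, 0.012, 0], [0, 0, 0, 0]]]'

```text
clock: 42.28
tool_pos: [0.4662, -0.3301, 0.1412]
ee_rot: [-0.001, 0.647, 0.763, -0.0]
ft_force: [0.3, -0.3, -6.2]
width: 0.0133
finger_force: 55.0
```

Request:
jog_arm --motion '[[[0, 0, 0.003, 0], [0, 0, 0.003, 0], [0, 0, 0, 0], [0, 0, 0, 0]]]'

```text
clock: 42.78
tool_pos: [0.467, -0.3305, 0.1369]
ee_rot: [0.0, 0.646, 0.763, 0.0]
ft_force: [-0.0, 0.1, -5.8]
width: 0.0135
finger_force: 55.0
```

```bash
python3 plan.py; python3 -c "
from h import *
print(manip.read_state()['ft_force'])"
```

```text
at [ 0.467  -0.3305  0.1369  0.165 ] q6 -0.78 t 42.8
[-2.21099271e-03  1.35009749e-01 -5.78954619e+00]
```

Request:
jog_arm --motion '[[[0, 0, 0.001, 0], [0, 0, 0.001, 0], [0, 0, 0, 0], [0, 0, 0, 0]]]'

```text
clock: 43.28
tool_pos: [0.467, -0.3304, 0.135]
ee_rot: [0.0, 0.646, 0.763, 0.0]
ft_force: [-2.2, 2.2, 3.6]
width: 0.0137
finger_force: 55.0
```

Request:
jog_arm --motion '[[[0, 0, 0, 0], [0, 0, 0, 0], [0, 0, 0, 0], [0, 0, 0, 0]]]' --jaw 0.45

```text
clock: 43.78
tool_pos: [0.467, -0.3305, 0.1345]
ee_rot: [0.0, 0.646, 0.763, 0.0]
ft_force: [0.7, 1.0, 0.2]
width: 0.0411
finger_force: 0.0
```

Request:
jog_arm --motion '[[[0, 0, -0.02, 0], [0, 0, -0.03, 0], [0, 0, -0.04, 0], [0, 0, -0.01, 0], [0, 0, 0, 0]]]'

```text
clock: 44.4
tool_pos: [0.467, -0.3305, 0.2347]
ee_rot: [0.0, 0.646, 0.763, 0.0]
ft_force: [0.1, -0.3, 0.4]
width: 0.0416
finger_force: 0.0
```

```bash
python3 plan.py .567,.339,.2,.102
```

```text
at [ 0.467  -0.3305  0.2347  0.165 ] q6 -0.78 t 44.4
.567,.339,.2,.102
   [[0.04, 0.013, 0.002, 0.0], [0.04, 0.013, 0.002, 0.0], [0.04, 0.013, 0.002, 0.0], [0.04, 0.013, 0.002, 0.0], [0.04, 0.013, 0.002, 0.01]]
   [[0.04, 0.013, 0.002, 0.0], [0.041, 0.013, 0.002, 0.01], [0.041, 0.012, 0.002, 0.0], [0.041, 0.012, 0.002, 0.01], [0.041, 0.012, 0.002, 0.0]]
   [[0.041, 0.012, 0.002, 0.01], [0.041, 0.011, 0.003, 0.0], [0.04, 0.011, 0.002, 0.01], [0.041, 0.011, 0.003, 0.0], [0.041, 0.011, 0.002, 0.01]]
   [[0.04, 0.011, 0.003, 0.0]]
```

Request:
jog_arm --motion '[[[0.04, 0.013, 0.002, 0], [0.04, 0.013, 0.002, 0], [0.04, 0.013, 0.002, 0], [0.04, 0.013, 0.002, 0], [0.04, 0.013, 0.002, 0.01]]]'

```text
clock: 45.02
tool_pos: [0.4973, -0.1209, 0.2227]
ee_rot: [-0.001, 0.65, 0.76, -0.001]
ft_force: [0.9, -0.2, 0.0]
width: 0.0417
finger_force: 0.0
```

Request:
jog_arm --motion '[[[0.04, 0.013, 0.002, 0], [0.041, 0.013, 0.002, 0.01], [0.041, 0.012, 0.002, 0], [0.041, 0.012, 0.002, 0.01], [0.041, 0.012, 0.002, 0]]]'

```text
clock: 45.65
tool_pos: [0.5287, 0.0897, 0.2127]
ee_rot: [-0.001, 0.658, 0.753, -0.001]
ft_force: [0.5, -0.2, 0.6]
width: 0.0411
finger_force: 0.0
```

Request:
jog_arm --motion '[[[0.041, 0.012, 0.002, 0.01], [0.041, 0.011, 0.003, 0], [0.04, 0.011, 0.002, 0.01], [0.041, 0.011, 0.003, 0], [0.041, 0.011, 0.002, 0.01]]]'

```text
clock: 46.28
tool_pos: [0.5593, 0.2987, 0.2002]
ee_rot: [-0.0, 0.669, 0.743, -0.001]
ft_force: [0.0, -0.4, 0.7]
width: 0.0413
finger_force: 0.0
```

Request:
jog_arm --motion '[[[0.04, 0.011, 0, 0], [0, 0, 0, 0], [0, 0, 0, 0]]]'

```text
clock: 46.65
tool_pos: [0.566, 0.3378, 0.2009]
ee_rot: [-0.0, 0.669, 0.743, -0.001]
ft_force: [0.6, -0.7, 0.3]
width: 0.0413
finger_force: 0.0
```

```bash
python3 plan.py @30 .567,.339,.024,.102; python3 -c "
from seg import *
f=shot('wrist','w12');t=shot('top','top8')
h=cv2.cvtColor(t['image'],cv2.COLOR_RGB2HSV).astype(int)
bar=((h[...,1]>95)&(h[...,2]>110)).astype(np.uint8)
[print('bar',*b) for b in blobs(t,bar,(325,200,390,250),.15)]
h=cv2.cvtColor(f['image'],cv2.COLOR_RGB2HSV).astype(int)
d=(h[...,2]<100).astype(np.uint8)
[print('bat',*b) for b in blobs(f,d,(215,80,300,260),.028,200)]
print(pix(f,[.567,.339,.028]))
cv2.imwrite('pics/c12.png',np.hstack([f['image'][:300,100:420],cv2.resize(t['image'][150:310,290:430],(420,480))[:300]])[:,:,::-1])"
```

```text
at [0.566  0.3378 0.2009 0.1054] q6 0.43 t 46.6
.567,.339,.024,.102
   [[0.0, 0.0, 0.029, 0.0], [0.0, 0.0, 0.03, 0.0], [0.0, 0.0, 0.029, 0.0], [0.0, 0.0, 0.03, 0.0], [0.001, 0.001, 0.029, 0.0]]
   [[0.0, 0.0, 0.03, 0.0]]
bar [ 0.4691 -0.3329] [ 0.4687 -0.331 ] 14.191154479980469 115.27017974853516 1.7310621071089674 169 [362.5858 226.5444]
bat [0.5291 0.2565] [0.5292 0.2568] 6.917074680328369 45.91071319580078 1.6398356312482387 255 [217.9647 240.9961]
[[258.8909 174.1287]]
```

View pics/c12.png

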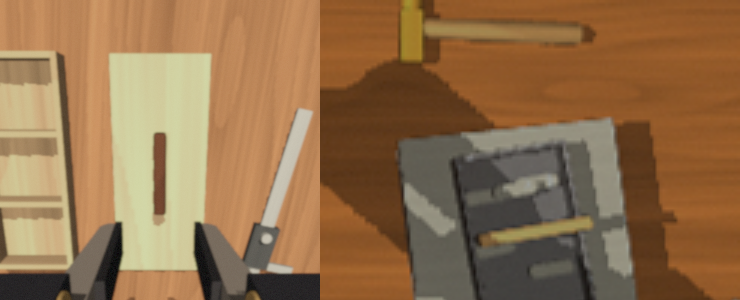

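The wrist view shows the cover batten at about (260,173), where predicted. The top view shows the tray near the middle of the pan with its keys. Fetching the cover.

Request:
jog_arm --motion '[[[0, 0, 0.03, 0], [0, 0, 0.03, 0], [0, 0, 0.03, 0], [0.001, 0.001, 0.03, 0], [0, 0, 0.03, 0]]]'

```text
clock: 47.38
tool_pos: [0.568, 0.3386, 0.0519]
ee_rot: [0.0, 0.67, 0.743, 0.0]
ft_force: [-0.2, 0.1, -0.7]
width: 0.041
finger_force: 0.0
```

Request:
jog_arm --motion '[[[0, 0, 0.02, 0], [0, 0, 0.006, 0], [0, 0, 0, 0], [0, 0, 0, 0]]]'

```text
clock: 47.88
tool_pos: [0.5685, 0.3402, 0.0277]
ee_rot: [0.0, 0.669, 0.743, 0.001]
ft_force: [-0.3, -0.1, 1.1]
width: 0.0416
finger_force: 0.0
```

Request:
jog_arm --motion '[[[0, 0, 0, 0], [0, 0, 0, 0], [0, 0, 0, 0], [0, 0, 0, 0], [0, 0, 0, 0]]]' --jaw 0 --newtons 35

```text
clock: 48.5
tool_pos: [0.5678, 0.3399, 0.0268]
ee_rot: [-0.0, 0.669, 0.743, 0.0]
ft_force: [-0.7, -0.8, 4.5]
width: 0.0135
finger_force: 35.0
```

```bash
python3 plan.py @30 -,-,.1,- .4232,.328,.1,.102 -,-,.06,-
```

```text
at [0.5678 0.3399 0.0268 0.105 ] q6 0.43 t 48.5
-,-,.1,-
   [[0.0, 0.0, -0.024, 0.0], [0.0, 0.0, -0.025, 0.0], [0.0, 0.0, -0.024, 0.0]]
.4232,.328,.1,.102
   [[0.001, -0.029, 0.0, 0.0], [0.001, -0.029, 0.0, 0.0], [0.0, -0.029, 0.0, 0.0], [0.001, -0.029, 0.0, 0.0], [0.0, -0.029, 0.0, 0.0]]
-,-,.06,-
   [[0.0, 0.0, 0.02, 0.0], [0.0, 0.0, 0.02, 0.0]]
```

Request:
jog_arm --motion '[[[0, 0, -0.02, 0], [0, 0, -0.025, 0], [0, 0, -0.028, 0], [0, 0, 0, 0]]]'

```text
clock: 49.0
tool_pos: [0.5695, 0.3408, 0.1026]
ee_rot: [0.001, 0.669, 0.743, 0.002]
ft_force: [0.9, -0.1, -0.9]
width: 0.0138
finger_force: 35.0
```

Request:
jog_arm --motion '[[[0.001, -0.029, 0, 0], [0.001, -0.029, 0, 0], [0, -0.029, 0, 0], [0.001, -0.029, 0, 0], [0, -0.029, 0, 0]]]'

```text
clock: 49.62
tool_pos: [0.4219, 0.3271, 0.0988]
ee_rot: [-0.0, 0.669, 0.743, -0.001]
ft_force: [0.4, 0.5, -2.5]
width: 0.0134
finger_force: 35.0
```

Request:
jog_arm --motion '[[[0, 0, 0, 0], [0, 0, 0, 0], [0, 0, 0, 0]]]'

```text
clock: 50.0
tool_pos: [0.4242, 0.3278, 0.0995]
ee_rot: [0.0, 0.669, 0.743, 0.0]
ft_force: [0.1, -0.5, -1.4]
width: 0.0136
finger_force: 35.0
```

```bash
python3 plan.py @20 .4232,.329,.061,.104; python3 -c "
from h import *
print(manip.read_state()['ft_force'])
t=shot('side','s3')"
```

```text
at [0.4242 0.3278 0.0995 0.1046] q6 0.55 t 50.0
.4232,.329,.061,.104
   [[0.001, 0.0, 0.019, 0.0], [0.0, -0.001, 0.02, 0.0]]
[ 0.10830842 -0.45744472 -1.44677382]
```

View pics/s3.png

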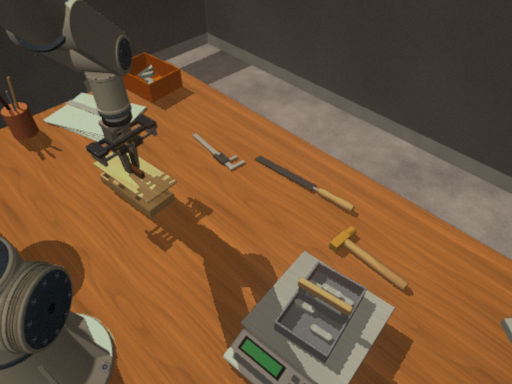

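The side view shows the cover held over the box at about (137,180), and the tray with its keys on the pan at about (322,308). Lowering the cover and releasing it.

Request:
jog_arm --motion '[[[0.001, 0, 0.015, 0], [0, -0.001, 0.015, 0], [0, 0, 0.008, 0], [0, 0, 0.004, 0], [0, 0, 0, 0]]]'

```text
clock: 50.68
tool_pos: [0.4222, 0.3285, 0.0574]
ee_rot: [-0.0, 0.669, 0.743, -0.0]
ft_force: [0.7, -0.6, -1.8]
width: 0.0139
finger_force: 35.0
```

Request:
jog_arm --motion '[[[0, 0, 0.001, 0], [0, 0, 0, 0], [0, 0, 0, 0]]]'

```text
clock: 51.05
tool_pos: [0.4224, 0.3287, 0.0568]
ee_rot: [0.0, 0.669, 0.743, 0.0]
ft_force: [-0.3, 0.1, 0.4]
width: 0.0141
finger_force: 35.0
```

Request:
jog_arm --motion '[[[0, 0, 0, 0], [0, 0, 0, 0], [0, 0, 0, 0], [0, 0, 0, 0]]]' --jaw 0.45

```text
clock: 51.55
tool_pos: [0.4222, 0.3285, 0.0566]
ee_rot: [-0.0, 0.669, 0.743, -0.0]
ft_force: [0.2, -0.6, -0.7]
width: 0.0414
finger_force: 0.0
```

Request:
jog_arm --motion '[[[0, 0, -0.02, 0], [0, 0, -0.04, 0], [0, 0, -0.04, 0], [0, 0, -0.04, 0], [0, 0, -0.04, 0]]]'

```text
clock: 52.18
tool_pos: [0.422, 0.3284, 0.238]
ee_rot: [-0.0, 0.669, 0.743, 0.0]
ft_force: [0.8, 0.4, -0.8]
width: 0.0414
finger_force: 0.0
```

Request:
jog_arm --motion '[[[0.04, -0.03, 0, 0], [0.04, -0.03, 0, 0], [0.04, -0.03, 0, 0], [0.04, -0.03, 0, 0], [0, 0, 0, 0]]]'

```text
clock: 52.8
tool_pos: [0.284, 0.4769, 0.2365]
ee_rot: [-0.0, 0.668, 0.744, 0.0]
ft_force: [0.0, -0.8, -0.6]
width: 0.0412
finger_force: 0.0
```

```bash
python3 - <<'E'
from seg import *
f=shot('top','top9'); h=cv2.cvtColor(f['image'],cv2.COLOR_RGB2HSV).astype(int)
s=1.5625; r=lambda *a:[int(x/s) for x in a]
cov=((h[...,0]>22)&(h[...,0]<45)&(h[...,2]>110)).astype(np.uint8)
[print('cover',*b) for b in blobs(f,cov,r(170,330,330,420),.036,300)]
bat=((h[...,2]<100)).astype(np.uint8)
[print('bat',*b) for b in blobs(f,bat,r(212,365,285,388),.058)]
w=shot('wrist','w13')
cv2.imwrite('pics/c13.png',np.hstack([f['image'][80:350,90:420],cv2.resize(f['image'][170:300,300:430],(270,270))])[:,:,::-1])
E
```

```text
cover [0.4241 0.3303] [0.4237 0.3281] 105.49408721923828 248.86256408691406 1.6912431613210797 2222 [155.6157 240.8519]
bat [0.4234 0.3262] [0.4235 0.3259] 12.141602516174316 89.20719909667969 1.687677566404963 104 [155.4808 241.2212]
```

View pics/c13.png

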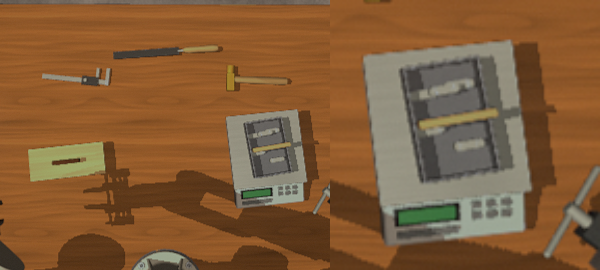

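The cover is within about 1 mm and 0.02 rad of where it started, the bench is clear of keys, and the tray is centred on the pan. Handing in.

```bash
python3 -c "
from h import *
print(manip.finish_job())"
```

```text
the job is handed in; nothing more can be done
None
```

The job is handed in: all five keys (four loose, one from the box) are in the tray in the middle of the pan, and the cover is back square on the box; the hand-in returned no verdict.

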